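# Unhook the tube caddy from the barbed drying hook and dock it

### The job

Take the blue tube caddy off the barbed hook of the drying stand: raise it, tilt it, and ease it back over the barb tip by feel, gently, so that you never strain the hook. Then set it down softly and upright, fully home in the yellow nest, and let go; leave the other things on the bench as they are.

Things in the scene. Friction and masses are not known exactly. Their poses are not given: they have to be found in the camera images.
- stand: fixed drying stand: base plate 130 x 100 x 12 mm, post and barbed hook of 8 mm round steel bar. Origin on the bench under the post; z up, x along the hook. Post at x=0. Level hook arm in plane y=0 from the post top to x=80 mm, axis at z=151 (bar top 155, underside 147); there it bends up and outward into the tip. Nothing is higher than the tip (under 190 mm). Rigid in use
- hook_bend (a point): where arm and tip axes meet (stand's axes). Hence the straight 8 mm tip runs 34 mm to the centre of its round end, 41 to 61 degrees above level and up to 25 degrees to either side: bent in use, different each time, NOT measured. Red barb on its inner side (up, towards the post) from 25 mm along the tip to its end, point facing back down, 3 mm proud: with the bar 11 mm thick
- caddy: blue two-pocket tube caddy, empty, 0.11 to 0.22 kg, hanging on the hook 45 to 60 mm from the post axis, x within 4 degrees of the hook's x. Origin: centre of underside, z up; same front and back. Box 46 (x) by 66 (y) by 45 mm tall. A plate 4 mm thick (normal x), 44 mm wide, rises from its middle, with a window at z=65.5 to 81 for the hook, then a 6 mm bar by which it hangs
- caddy_eye (a point): centre of the window (14 mm wide in y, 15.5 mm high), 73 mm above the underside. Held level it cannot pass the tip. Raise the bar off the arm, go out to the bend while tilting about 36 degrees (foot outward, tab back over the post), then work it up along the tip, the window's lower edge near the tip's outer side so that the bar clears the barb; 1 to 5 mm of play; follow sideways too
- caddy_tab (a point): top centre of the white grip tab, 137 mm above the underside; axes as the caddy's. The tab is 12 mm thick (x), 30 mm wide (y), z=87 to 137 mm. Pinch it across its thickness from above, TCP about 6 mm below its top, so that the fingertips stay clear of the hook arm when tilted
- nest: yellow plastic docking nest fixed to the bench: base plate 90 x 110 mm, 6 mm thick, with a walled recess 54 mm (x) by 74 mm (y) inside, walls 5 mm thick with tops at z=20 mm. Origin at the centre of the underside, z up. The floor of the recess is at z=6 mm; the caddy stands in it with 4 mm of play on each side, its x along the nest's x or reversed.
- red_rack: red 75 x 200 x 45 mm micro-tube rack; origin at the centre of its underside; a bystander
- blue_rack: blue 110 x 190 x 55 mm tube rack holding three capped tubes; origin at the centre of its underside; a bystander
- dropper: white dropper bottle with yellow cap, 28 mm diameter, 60 mm tall; it stands between or near the drying stand and the nest; origin at the centre of its underside; a bystander
- amber_bottle: amber bottle with white cap, 42 mm diameter, 75 mm tall; origin at the centre of its underside; a bystander
- sharps_bin: yellow sharps bin with red lid, 130 mm diameter, 150 mm tall; origin at the centre of its underside; a bystander
- cassette_a: white test cassette lying flat, 30 x 70 x 6 mm; origin at the centre of its underside; a bystander
- cassette_b: white test cassette lying flat, 30 x 70 x 6 mm; origin at the centre of its underside; a bystander
Not all that is in view belongs to the job. What is shaped like the stand but pink is not meant. What is shaped like the caddy but pink or red is not meant.

How it is judged:
By the outcome, as a careful person would: the job done as asked, in the order asked, and still so for the second after the job is handed in, with the robot touching nothing.
It also fails if it takes over 72 s, if anything falls off the work surface, if the arm or the gripper's body presses on something with over 40 N, if the wrist force passes 120 N, or if a joint passes its speed limit or range.

### The arm

A 6-joint arm with a two-finger parallel gripper is mounted at the origin on the work surface. World frame = base frame: x ahead of the robot, y to its left, z up, the work surface at z = 0. Lengths are in mm, angles in degrees, forces in N, time in s.
With the tool pointing down it reaches from about 350 to 850 mm from the base axis. Payload 8.1 kg.
Tool frame: the origin (TCP) lies between the finger pads, 19 mm behind the fingertips; this is the grasp point; z points along the fingers, y is the line along which they close (so a half turn about z gives the same grasp; the last joint's range is limited). The gripper opens to 85 mm and grips with 20 to 120 N. Pads are 22 mm wide; open, the fingers measure 114 mm over their backs; the gripper's body (76 mm by 85 mm) begins 54 mm behind the grasp point. The pads swing forward as they close: fully open they stand 13 mm farther back than shut.
Start: joints at [59.679, 7.471, 85.268, -0, 87.261, -4.893], TCP at [257.605, 541.89, 249.992] pointing down, gripper open.
Joint ranges: [-169.43, 169.43], [-51.17, 129.36], [1.28, 143.12], [-76.62, 256.62], [0, 156.53], [-152.29, 152.29]. Speed limits (degrees/s): [136.94, 136.94, 159.86, 180, 180, 180].

### API

Orientations are given as [roll, pitch, yaw] about the fixed x, y, z axes, in that order (R = Rz(yaw) Ry(pitch) Rx(roll)).
In Python, from bench import sense, snapshot, camera_params, hand_in, masks_of, pinpoint gives the robot as it stands.
- The arm moves only by the tool step_arm, never from a script. Its argument "targets" is a list of rows, each an object with "angular": the turn, a rotation vector about the tool's x, y, z scaled (see below), a list of three; "dp": the shift along the tool's x, y, z scaled (see below), a list of three; "fingers": the closure, from 0 (fully open) to 1 (shut). A call has exactly 8 rows; each row is the pose to reach, as a shift and turn from the pose commanded when the call began, along the tool's axes at that moment, turning the shorter way round; what a row does not reach only later rows make up. The controller multiplies each number of a shift by 0.2 m and each number of a turn by 180 degrees. A row lasts 1/8 s, in which the tool goes at most 62.5 mm and 10.7 degrees, less where a joint would pass 70% of its speed; a pose out of reach is approached as far as the arm can. A call with a number of a shift or a turn outside -1 to 1 is refused whole. A call with a gripper value outside its range is refused whole. The fingers move at their own pace and stop on an object; "newtons" is the grip in N (left out, the last holds). Time passes only in rows, so rows that repeat a pose let the fingers close, or fill a call up. It gives the time, the measured TCP pose, the force, the opening and the grip force at its end, in the units of the state.
- sense(): the state, without advancing time (a new reading comes with each control period).
- snapshot(name): name is "scene" or "top" or "wrist"; returns the picture (384x512x3 uint8, blue, green, red); there is no depth.
- camera_params(name): a dict with "vfov" (degrees; the focal length in pixels is half the picture's height over the tangent of half this angle, whatever the lens; pixels are square), "cx", "cy" (the principal point, pixels), "D" ([k1, k2, p1, p2, k3] as OpenCV has them; the pictures are not rectified), "R" (3x3) and "t" (3): a world point X has camera coordinates R X + t. Camera axes: x right, y down, z forward; pixel columns grow to the right and rows downward; lengths in mm; the calibration is good to about 2 mm. A picture is of the moment at which its call begins: read the wrist's pose just before it. camera_params takes no time and is no camera call; for the wrist camera it gives the pose at the moment of the call.
- hand_in(): hands the job in; it is judged then, once.
Trained networks look in the newest picture that a camera, given by its name, has taken for a name from the list of things; names that differ only in an ending like _2 or _b are one class to them, and where a whole thing is asked for, a point or a joint stands for the part that bears it (a point fixed in the world has none). Each returns a list of dicts, best first, with "conf" (0 to 1); they miss things now and then, are a little off and sometimes report something else, mostly with a low value. They report only what shows in the picture. A call takes as long as a camera call. They do not tell look-alikes from the thing itself.
- masks_of(camera, label): "pixels" (384x512 bool, what is visible of it) and "at" ([column, row] in pixels, amid what is visible of it).
- pinpoint(camera, label): "at" ([column, row] in pixels: a listed point, or the origin of a listed thing).
The state is a dict: "time": time; "joint_pos": joint angles; "qd": joint speeds; "joint_efforts": joint torques, N m; "tool_pos": TCP position; "tcp_rot": TCP orientation; "ft_force": force on the tool from outside, world axes, zero at the start; "wrist_torque": the same for the moment, N m; "finger_gap": finger opening in mm; "grip_force": force on a finger pad.
Only numpy, scipy, OpenCV 4.12 (cv2) and the standard library are available. Lean on these libraries where they do the work, as an engineer would, in place of code of your own. Each camera call takes 0.05 s, during which the arm holds its last target. There are 200 camera calls.

## Working session

There is one attempt and no reset: what is moved stays moved. The work goes in short steps, Python scripts to look and compute and a tool call to move; the robot and the scene stay as the last step left them, time stands still between calls to the robot, and variables do not carry over. Pictures are saved under pics/ and viewed, at most 10 in all, crops included, and the job is handed in when it is done.

Besides the shell and the picture viewer there is one more tool, called by a JSON object that holds its "fn" and its "kwargs". step_arm: Moves the arm, as the interface text tells. Its arguments: {"type":"object","properties":{"targets":{"type":"array","items":{"type":"object","properties":{"angular":{"type":"array","items":{"type":"number","minimum":-1,"maximum":1}},"dp":{"type":"array","items":{"type":"number","minimum":-1,"maximum":1}},"fingers":{"type":"number"}}}},"newtons":{"type":"number"}},"required":["targets"]}

```bash
ls; mkdir -p pics
cat > h.py <<'E'
import numpy as np, cv2
from scipy.spatial.transform import Rotation as Ro
from bench import sense, snapshot, camera_params, hand_in, masks_of, pinpoint
def cam(n):
    p=camera_params(n); f=192/np.tan(np.radians(p['vfov'])/2)
    return np.array([[f,0,p['cx']],[0,f,p['cy']],[0,0,1]]),np.array(p['D'],float),np.array(p['R']),np.array(p['t'])
def ray(c,px):
    K,D,R,t=c
    u=cv2.undistortPoints(np.array([[px]],float),K,D)[0,0]
    d=R.T@np.array([u[0],u[1],1]); return -R.T@t,d/np.linalg.norm(d)
def atz(c,px,z):
    o,d=ray(c,px); return o+d*(z-o[2])/d[2]
def tri(obs):
    A=0;b=0
    for c,px in obs:
        o,d=ray(c,px);P=np.eye(3)-np.outer(d,d);A=A+P;b=b+P@o
    x=np.linalg.solve(A,b)
    return x,[round(float(np.linalg.norm(np.cross(x-ray(c,p)[0],ray(c,p)[1]))),1) for c,p in obs]
def proj(c,X):
    K,D,R,t=c
    return cv2.projectPoints(np.array(X,float).reshape(-1,3),cv2.Rodrigues(R)[0],t,K,D)[0][:,0]
def pose(): 
    s=sense(); return np.array(s['tool_pos']),Ro.from_euler('xyz',s['tcp_rot'],degrees=True)
def cmd(p,R,p1,R1):
    "rows numbers for moving from p,R to p1,R1"
    return np.round(R.inv().apply(np.array(p1)-p)/200,4),np.round((R.inv()*R1).as_rotvec(degrees=True)/180,4)
E
cat > a.py <<'E'
from h import *
for n in ['scene','top','wrist']:
    cv2.imwrite(f'pics/{n}0.png',snapshot(n)); c=cam(n)
    print(n,(-c[2].T@c[3]).round(),c[2][2].round(2))
    if n=='wrist': continue
    for l in ['hook_bend','caddy_eye','caddy_tab','nest','stand','dropper','caddy']:
        print(l,[(np.round(d['at'],1).tolist(),round(d['conf'],2)) for d in pinpoint(n,l)][:4])
a=[cv2.imread(f'pics/{n}0.png') for n in ['scene','top']]
b=np.hstack(a); cv2.imwrite('pics/both.png',cv2.resize(b,(800,300)))
print(sense())
E
python3 a.py
```

```text
pics
scene [1215. -530.  741.] [-0.66  0.48 -0.58]
hook_bend [([240.5, 219.1], 0.86), ([199.9, 187.5], 0.7)]
caddy_eye [([192.6, 259.8], 0.87), ([171.3, 238.5], 0.71), ([234.5, 213.3], 0.58), ([366.0, 193.9], 0.23)]
caddy_tab [([231.7, 195.1], 0.97), ([193.2, 243.2], 0.97)]
nest [([298.3, 213.1], 0.55), ([127.0, 320.1], 0.25)]
stand [([184.0, 215.8], 0.76), ([225.6, 243.5], 0.57)]
dropper [([248.4, 220.3], 0.44)]
caddy [([233.3, 234.0], 0.83), ([175.9, 256.6], 0.65), ([200.9, 282.0], 0.61), ([194.5, 321.1], 0.6)]
top [ 342.  -17. 1307.] [ 0.2  -0.02 -0.98]
hook_bend [([286.3, 182.1], 0.94), ([294.4, 240.9], 0.8)]
caddy_eye [([333.6, 216.2], 0.87), ([286.8, 188.1], 0.78), ([325.8, 179.4], 0.75)]
caddy_tab [([289.0, 182.3], 0.79), ([331.4, 181.0], 0.69), ([334.9, 216.1], 0.56)]
nest [([201.4, 206.6], 0.96), ([339.6, 158.5], 0.64)]
stand [([283.9, 212.8], 0.81), ([296.3, 269.4], 0.55)]
dropper [([249.5, 222.9], 0.45)]
caddy [([330.8, 218.6], 0.73), ([320.2, 189.8], 0.69), ([283.2, 196.6], 0.54)]
wrist [191. 575. 374.] [ 0.26 -0.12 -0.96]
{'time': 0.85, 'joint_pos': array([ 5.96811755e+01,  7.47028864e+00,  8.52676738e+01,  7.17628811e-04,
        8.72626172e+01, -4.89446775e+00]), 'qd': array([-0.06363714,  0.02501022,  0.01840204,  0.01916088,  0.00890538,
        0.13643905]), 'joint_efforts': array([-1.23545684e-03, -5.69299901e+01, -5.00852287e+01, -4.87743109e-04,
        1.21605382e-03, -1.27173648e-04]), 'tool_pos': array([257.57996201, 541.89562121, 250.00258851]), 'tcp_rot': array([-1.79999484e+02, -7.63653823e-04,  1.54575609e+02]), 'ft_force': array([ 0.06703772,  0.22030762, -0.16929747]), 'wrist_torque': array([-0.04469413, -0.04181885,  0.01257353]), 'grip_force': 0.0, 'finger_gap': 85.1014460962179}
```

View pics/both.png

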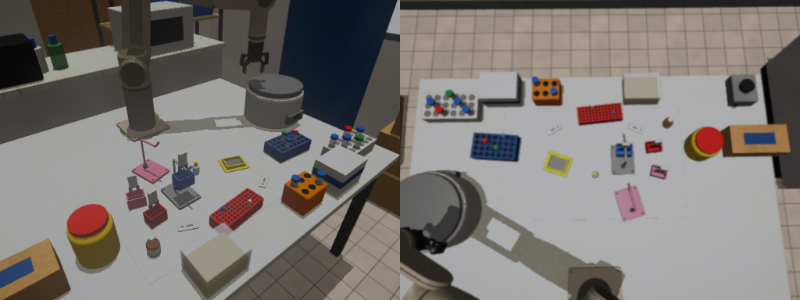

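Candidates (full-picture pixels):
- **Caddies:** blue at scene (233,234) / top (286,190); pink at scene (175,250); red at scene (200,275).
- **Stands:** grey at scene (225,243); pink at scene (190,215).

The blue caddy on the grey stand fits the description. Next I'll confirm it in one crop and triangulate.

```bash
cat > b.py <<'E'
from h import *
s,t=cam('scene'),cam('top')
for n,a,b in [('bend',(240.5,219.1),(286.3,182.1)),('tab',(231.7,195.1),(289,182.3)),('eye',(234.5,213.3),(286.8,188.1)),('nest',(298.3,213.1),(201.4,206.6)),('stand',(225.6,243.5),(283.9,212.8)),('drop',(248.4,220.3),(249.5,222.9)),('caddy',(233.3,234),(283.2,196.6))]:
    x,e=tri([(s,a),(t,b)]);print(n,x.round(1),e)
i=cv2.imread('pics/scene0.png')[165:285,150:310]; j=cv2.imread('pics/top0.png')[145:265,180:340]
cv2.imwrite('pics/crop1.png',cv2.resize(np.vstack([i,j]),None,fx=2.5*1,fy=2.5,interpolation=cv2.INTER_CUBIC))
E
python3 b.py
```

```text
bend [ 603.4 -124.5  139.6] [1.3, 1.3]
tab [ 584.2 -129.9  211. ] [3.6, 3.6]
eye [ 581.6 -126.4  147. ] [0.6, 0.6]
nest [550.4 155.7  -8.8] [4.8, 4.8]
stand [ 525.3 -128.2   -5.4] [1.3, 1.3]
drop [489.5 -10.9   4.1] [4.5, 4.5]
caddy [ 569.2 -123.5   62.1] [3.2, 3.2]
```

View pics/crop1.png

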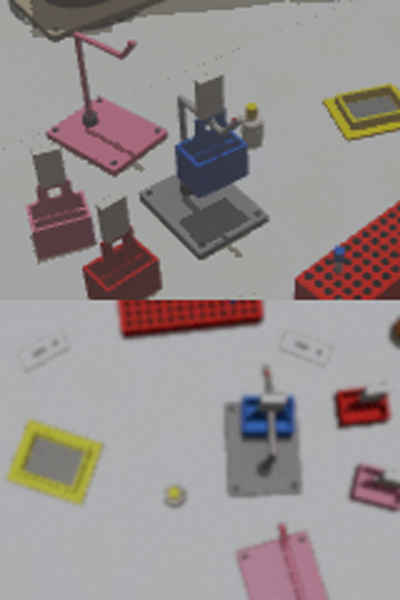

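The crop shows the blue caddy hanging on the grey stand's hook (grip tab at about scene (232,195), red barb at about scene (244,213)). The pink stand and the red and pink caddies stay out of it. Now I'll plan the approach to a viewing pose above the tab.

```bash
cat > c.py <<'E'
from h import *
p,R=pose(); E=lambda y:Ro.from_euler('xyz',[180,0,y],degrees=True)
pts=[((p*2+np.array([580,-127,290]))/3,134),((p+2*np.array([580,-127,290]))/3,112),((580,-127,290),92.)]
for q,y in pts:
    print(np.round(q),cmd(p,R,q,E(y))); p,R=np.array(q),E(y)
E
python3 c.py
```

```text
[365. 319. 263.] (array([-0.9639, -0.7762, -0.0667]), array([-0.    , -0.    ,  0.1143]))
[473.  96. 277.] (array([-1.1752, -0.3879, -0.0667]), array([ 0.    , -0.    ,  0.1222]))
[ 580 -127  290] (array([-1.2349,  0.0806, -0.0667]), array([-0.    , -0.    ,  0.1111]))
```

{"fn": "step_arm", "kwargs": {"targets": [{"dp": [-0.12,-0.1,-0.01],"angular": [0,0,0.0143],"fingers": 0.2},{"dp": [-0.25,-0.2,-0.02],"angular": [0,0,0.029],"fingers": 0.3},{"dp": [-0.38,-0.3,-0.03],"angular": [0,0,0.043],"fingers": 0.4},{"dp": [-0.5,-0.4,-0.04],"angular": [0,0,0.057],"fingers": 0.45},{"dp": [-0.62,-0.5,-0.05],"angular": [0,0,0.071],"fingers": 0.45},{"dp": [-0.74,-0.6,-0.05],"angular": [0,0,0.086],"fingers": 0.45},{"dp": [-0.86,-0.7,-0.06],"angular": [0,0,0.1],"fingers": 0.45},{"dp": [-0.97,-0.78,-0.07],"angular": [0,0,0.114],"fingers": 0.45}]}}

```text
time: 1.85
tool_pos: [366.2, 316.7, 264.2]
tcp_rot: [180.0, 0.0, 134.0]
ft_force: [1.3, 0.3, -0.2]
finger_gap: 46.9
grip_force: 0.0
```

{"fn": "step_arm", "kwargs": {"targets": [{"dp": [-0.14,-0.05,-0.01],"angular": [0,0,0.015],"fingers": 0.45},{"dp": [-0.28,-0.1,-0.02],"angular": [0,0,0.03],"fingers": 0.45},{"dp": [-0.42,-0.14,-0.03],"angular": [0,0,0.045],"fingers": 0.45},{"dp": [-0.56,-0.19,-0.04],"angular": [0,0,0.06],"fingers": 0.45},{"dp": [-0.7,-0.23,-0.05],"angular": [0,0,0.076],"fingers": 0.45},{"dp": [-0.8,-0.27,-0.05],"angular": [0,0,0.09],"fingers": 0.45},{"dp": [-0.9,-0.3,-0.06],"angular": [0,0,0.105],"fingers": 0.45},{"dp": [-1,-0.33,-0.07],"angular": [0,0,0.122],"fingers": 0.45}]}}

```text
time: 2.85
tool_pos: [457.7, 127.4, 278.2]
tcp_rot: [180.0, 0.0, 112.0]
ft_force: [-0.1, 1.1, -0.6]
finger_gap: 46.7
grip_force: 0.0
```

```bash
cat > c.py <<'E'
from h import *
p,R=pose(); E=lambda y:Ro.from_euler('xyz',[180,0,y],degrees=True)
s=sense();print(s['time'],p.round(1),s['tcp_rot'],s['finger_gap'])
print(cmd(p,R,(580,-127,290),E(92)))
E
python3 c.py
```

```text
2.85 [457.7 127.4 278.2] [1.79982048e+02 5.93739339e-03 1.11988053e+02] 46.66514909769731
(array([-1.4082,  0.0906, -0.0589]), array([1.00e-04, 0.00e+00, 1.11e-01]))
```

{"fn": "step_arm", "kwargs": {"targets": [{"dp": [-0.14,0.01,-0.01],"angular": [0,0,0.015]},{"dp": [-0.28,0.02,-0.02],"angular": [0,0,0.03]},{"dp": [-0.42,0.03,-0.03],"angular": [0,0,0.045]},{"dp": [-0.56,0.04,-0.04],"angular": [0,0,0.06]},{"dp": [-0.7,0.05,-0.05],"angular": [0,0,0.075]},{"dp": [-0.82,0.05,-0.06],"angular": [0,0,0.09]},{"dp": [-0.92,0.06,-0.06],"angular": [0,0,0.1]},{"dp": [-1,0.06,-0.06],"angular": [0,0,0.111]}]}}

```text
validation failed for argument at $.ta...
```

```bash
cat > d.py <<'E'
import sys,pickle
from h import *
k=sys.argv[1]
c=cam('wrist'); im=snapshot('wrist'); cv2.imwrite(f'pics/w{k}.png',im); o={}
for l in sys.argv[2:]:
    r=pinpoint('wrist',l); o[l]=[d['at'] for d in r]
    print(l,[(np.round(d['at'],1).tolist(),round(d['conf'],2)) for d in r][:3])
pickle.dump((c,o),open(f'w{k}.pkl','wb'))
E
python3 d.py 1 hook_bend caddy_tab caddy_eye; python3 c.py
```

```text
hook_bend []
caddy_tab [([327.1, 162.7], 0.42)]
caddy_eye []
3.05 [457.4 128.1 278. ] [ 1.79995295e+02 -1.61626218e-02  1.12091514e+02] 47.02980311223045
(array([-1.4122,  0.0882, -0.0602]), array([ 0.000e+00, -1.000e-04,  1.116e-01]))
```

View pics/w1.png

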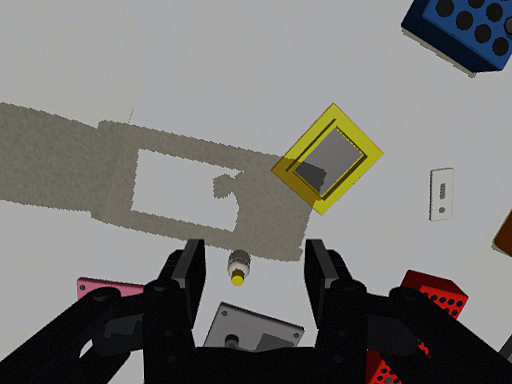

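The wrist picture shows the nest whole at about (327,160), the dropper at (238,268) and the grey stand's base at (260,330). The move was refused because the rows had no fingers value, so I'll add it.

{"fn": "step_arm", "kwargs": {"targets": [{"dp": [-0.14,0.01,-0.01],"angular": [0,0,0.015],"fingers": 0.45},{"dp": [-0.28,0.02,-0.02],"angular": [0,0,0.03],"fingers": 0.45},{"dp": [-0.42,0.03,-0.03],"angular": [0,0,0.045],"fingers": 0.45},{"dp": [-0.56,0.04,-0.04],"angular": [0,0,0.06],"fingers": 0.45},{"dp": [-0.7,0.05,-0.05],"angular": [0,0,0.075],"fingers": 0.45},{"dp": [-0.82,0.05,-0.06],"angular": [0,0,0.09],"fingers": 0.45},{"dp": [-0.92,0.06,-0.06],"angular": [0,0,0.1],"fingers": 0.45},{"dp": [-1,0.06,-0.06],"angular": [0,0,0.111],"fingers": 0.45}]}}

```text
time: 4.05
tool_pos: [544.2, -52.9, 289.8]
tcp_rot: [-180.0, -0.0, 92.1]
ft_force: [0.7, -0.4, 0.2]
finger_gap: 47.1
grip_force: 0.0
```

```bash
python3 d.py 2 hook_bend caddy_tab caddy_eye nest; python3 c.py
```

```text
hook_bend [([108.7, 274.1], 0.96)]
caddy_tab [([303.7, 310.6], 0.74)]
caddy_eye [([299.7, 335.3], 0.7), ([211.2, 346.1], 0.61)]
nest []
4.3 [543.6 -52.2 289.9] [-1.79979861e+02 -2.33564803e-02  9.21569786e+01] 46.95230948016506
(array([-0.3806,  0.1677, -0.0008]), array([-0.0001, -0.0001,  0.0009]))
```

View pics/w2.png

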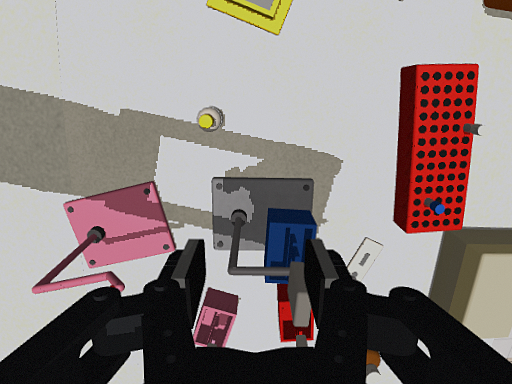

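The wrist picture shows the stand base at (212–315,178–250), the post foot at (240,216), the hook arm from (232,271) to (295,271) and the white tab at (303,290). The right finger hides the tip. I'll move above the tab.

{"fn": "step_arm", "kwargs": {"targets": [{"dp": [-0.08,0.04,0],"angular": [0,0,0],"fingers": 0.45},{"dp": [-0.16,0.08,0],"angular": [0,0,0],"fingers": 0.45},{"dp": [-0.24,0.12,0],"angular": [0,0,0],"fingers": 0.45},{"dp": [-0.31,0.14,0],"angular": [0,0,0],"fingers": 0.45},{"dp": [-0.38,0.168,0],"angular": [0,0,0],"fingers": 0.45},{"dp": [-0.38,0.168,0],"angular": [0,0,0],"fingers": 0.45},{"dp": [-0.38,0.168,0],"angular": [0,0,0],"fingers": 0.45},{"dp": [-0.38,0.168,0],"angular": [0,0,0],"fingers": 0.45}]}}

```text
time: 5.3
tool_pos: [580.1, -126.9, 290.1]
tcp_rot: [180.0, -0.0, 92.1]
ft_force: [0.3, -0.4, 0.6]
finger_gap: 47.1
grip_force: 0.0
```

```bash
python3 d.py 3 hook_bend caddy_tab caddy_eye; python3 c.py
python3 - <<'E'
import cv2
i=cv2.imread('pics/w3.png')[70:270,160:400]; cv2.imwrite('pics/w3c.png',cv2.resize(i,None,fx=3,fy=3,interpolation=cv2.INTER_CUBIC))
E
```

```text
hook_bend [([284.8, 189.3], 0.79), ([60.6, 195.3], 0.73)]
caddy_tab [([259.0, 216.2], 0.86), ([276.6, 319.6], 0.77), ([285.5, 189.5], 0.71)]
caddy_eye [([275.9, 285.7], 0.96), ([256.5, 191.7], 0.57)]
5.5 [ 580.1 -127.1  290.1] [1.79990844e+02 3.21793749e-03 9.21417890e+01] 46.98212289294184
(array([ 0.0004, -0.0007,  0.0006]), array([0.0001, 0.    , 0.0008]))
```

View pics/w3c.png

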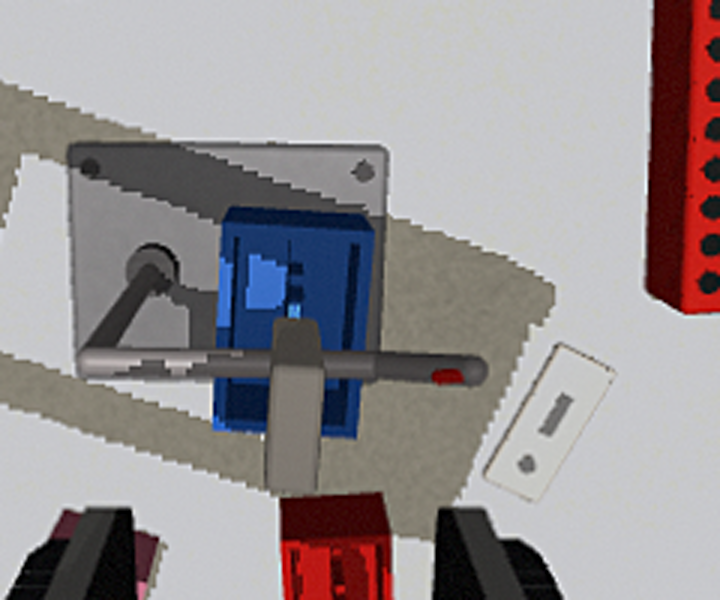

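The crop shows the post top at (85,363), the arm running to the bend near (375,366), the tip's round end at (475,371) and the tab's top face centred at (295,428). The caddy is close to square with the arm. I'll compute positions from these.

```bash
cat > e.py <<'E'
from h import *
import pickle
c,o=pickle.load(open('w3.pkl','rb')); c2,o2=pickle.load(open('w2.pkl','rb')); f=lambda x,y:(160+x/3,70+y/3)
P=atz(c,f(92,363),151);A2=atz(c,f(365,366),151); tab=[atz(c,f(x,y),211) for x,y in[(275,368),(320,365),(268,489),(317,491)]]
yaw=np.degrees(np.arctan2(*(A2-P)[1::-1]))
print('post',P,'arm',A2,'yaw',yaw)
foot=atz(c,f(155,270),16);print('foot',foot)
for q in [((70,145),(387,147))]: 
    a,b=[atz(c,f(*k),12) for k in q];print('base edge',a.round(1),b.round(1),np.linalg.norm(a-b),np.degrees(np.arctan2(*(b-a)[1::-1])))
tab=np.array(tab);print('tab',tab.mean(0),'widths',np.linalg.norm(tab[1]-tab[0]),np.linalg.norm(tab[2]-tab[0]),'dir',(tab[2:].mean(0)-tab[:2].mean(0)))
u=np.array([np.cos(np.radians(yaw)),np.sin(np.radians(yaw)),0])
for L in (80,):
    B=P+L*u; oo,d=ray(c,f(475,371))
    for dx in(-2,0,2):
        b=oo-(B+dx*u);h=b@d;disc=h*h-(b@b-34**2)
        if disc<0: print('none');continue
        for s in(-1,1):
            E=oo+(-h+s*disc**.5)*d; v=E-B-dx*u
            print(dx,(B+dx*u).round(1),E.round(1),'el',np.degrees(np.arcsin(v[2]/34)).round(1),'side',(np.degrees(np.arctan2(v[1],v[0]))-yaw).round(1))
print('bend px',proj(c,B),'tri bend',tri([(c,o['hook_bend'][0]),(cam('scene'),(240.5,219.1)),(cam('top'),(286.3,182.1))]))
n=lambda px,cc:atz(cc,px,6)
print('nest w1',atz(pickle.load(open('w1.pkl','rb'))[0],(327.1,162.7),20))
E
python3 e.py
```

```text
post [ 527.01849335 -131.41297318  151.        ] arm [ 602.73169516 -129.40771452  151.        ] yaw 1.5171199071640917
foot [ 527.62951589 -131.33764833   16.        ]
base edge [492.8 -82.4  12. ] [619.5 -78.7  12. ] 126.77315974876792 1.6733480622180885
tab [ 582.58061126 -126.84381755  211.        ] widths 9.636142095371644 28.10403168376705 dir [  0.09588359 -28.65019302   0.        ]
-2 [ 605.  -129.3  151. ] [ 628.4 -122.7  174.8] el 44.3 side 14.3
-2 [ 605.  -129.3  151. ] [ 636.2 -133.5  138.2] el -22.2 side -9.0
0 [ 607.  -129.3  151. ] [ 628.  -122.1  176.8] el 49.3 side 17.4
0 [ 607.  -129.3  151. ] [ 636.8 -134.3  135.4] el -27.3 side -11.0
2 [ 609.  -129.2  151. ] [ 627.6 -121.6  178.4] el 53.7 side 20.7
2 [ 609.  -129.2  151. ] [ 637.3 -135.   133. ] el -31.9 side -12.9
bend px [[286.78336956 192.05688445]] tri bend (array([ 604.87254185, -126.51795569,  142.00854744]), [3.1, 2.2, 2.8])
nest w1 [538.56985228 157.34549453  20.        ]
```

{"fn": "step_arm", "kwargs": {"targets": [{"dp": [0,0.012,0.08],"angular": [0,0,0.0106],"fingers": 0.58},{"dp": [0,0.012,0.16],"angular": [0,0,0.0106],"fingers": 0.58},{"dp": [0,0.012,0.24],"angular": [0,0,0.0106],"fingers": 0.58},{"dp": [0,0.012,0.32],"angular": [0,0,0.0106],"fingers": 0.58},{"dp": [0,0.012,0.38],"angular": [0,0,0.0106],"fingers": 0.58},{"dp": [0,0.012,0.42],"angular": [0,0,0.0106],"fingers": 0.58},{"dp": [0,0.012,0.425],"angular": [0,0,0.0106],"fingers": 0.58},{"dp": [0,0.012,0.425],"angular": [0,0,0.0106],"fingers": 0.7}], "newtons": 50}}

```text
time: 6.5
tool_pos: [582.9, -127.4, 205.5]
tcp_rot: [180.0, 0.0, 90.2]
ft_force: [-0.5, 0.6, 0.5]
finger_gap: 25.6
grip_force: 0.0
```

{"fn": "step_arm", "kwargs": {"targets": [{"dp": [0,0,0],"angular": [0,0,0],"fingers": 0.75},{"dp": [0,0,0],"angular": [0,0,0],"fingers": 0.8},{"dp": [0,0,0],"angular": [0,0,0],"fingers": 0.9},{"dp": [0,0,0],"angular": [0,0,0],"fingers": 1},{"dp": [0,0,0],"angular": [0,0,0],"fingers": 1},{"dp": [0,0,0],"angular": [0,0,0],"fingers": 1},{"dp": [0,0,0],"angular": [0,0,0],"fingers": 1},{"dp": [0,0,0],"angular": [0,0,0],"fingers": 1}], "newtons": 50}}

```text
time: 7.5
tool_pos: [582.8, -127.4, 205.3]
tcp_rot: [180.0, 0.0, 90.2]
ft_force: [0.4, 0.9, 5.0]
finger_gap: 11.0
grip_force: 52.2
```

```bash
python3 d.py 4 hook_bend caddy_tab; python3 c.py; python3 -c "
from h import *
s=sense();print(s['ft_force'],s['wrist_torque'],s['grip_force'])
i=cv2.imread('pics/w4.png')[70:270,160:400]; cv2.imwrite('pics/w4c.png',cv2.resize(i,None,fx=3,fy=3,interpolation=cv2.INTER_CUBIC))"
```

```text
hook_bend [([156.2, 46.3], 0.7), ([293.3, 230.5], 0.62)]
caddy_tab [([256.1, 285.0], 0.82), ([358.0, 234.8], 0.27), ([295.0, 230.4], 0.26)]
7.65 [ 582.8 -127.4  205.3] [1.79963277e+02 7.17174612e-03 9.02066918e+01] 11.18594087683205
(array([ 0.0019, -0.0137, -0.4234]), array([ 0.0002,  0.    , -0.01  ]))
[1.93180998e-03 6.81895168e-01 5.63675928e+00] [ 0.06123734 -0.03414017 -0.10697317] 52.274678349494934
```

View pics/w4c.png

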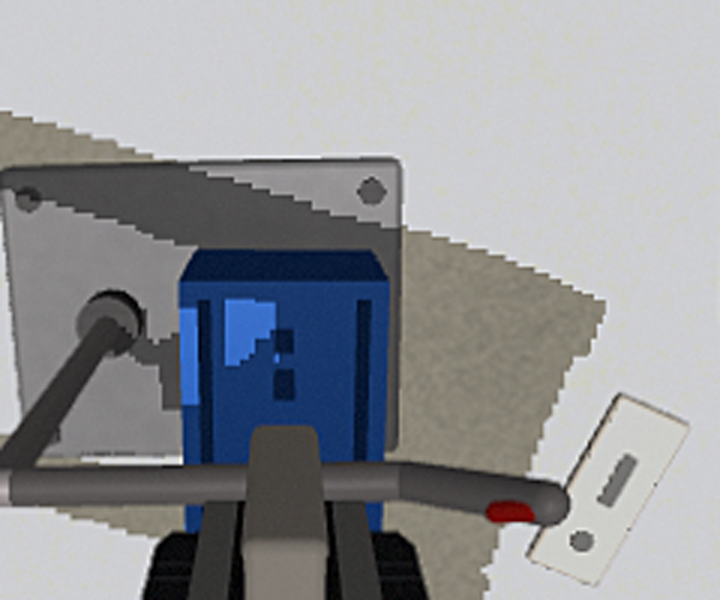

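The grip holds. The picture shows the bend at crop (400,482) and the tip's round end at (548,503), with the red barb at (510,511) towards the post.

```bash
cat > g.py <<'E'
from h import *
import pickle
from scipy.optimize import least_squares
c3=pickle.load(open('w3.pkl','rb'))[0];c4=pickle.load(open('w4.pkl','rb'))[0]; f=lambda x,y:(160+x/3,70+y/3)
obs=[(c3,f(475,371),1),(c3,f(378,366),0),(c4,f(548,503),1),(c4,f(400,482),0)]
pb=[(c3,f(92,363)),(c3,f(230,364)),(c4,f(30,487)),(c4,f(210,484))]
def pts(q):
    B=np.array([q[0],q[1],151+q[4]]);e,a=np.radians(q[2]),np.radians(q[3]+1.6)
    return B,B+34*np.array([np.cos(e)*np.cos(a),np.cos(e)*np.sin(a),np.sin(e)])
def res(q):
    Q=pts(q);r=[]
    for c,p,k in obs: r+=list((proj(c,Q[k])[0]-p)*(1,1))
    for c,p in pb: # arm line: row residual
        b=Q[0];a=b-80*np.array([np.cos(.028),np.sin(.028),0]);A,B=proj(c,[a,b]); r.append((p[1]-A[1])-(B[1]-A[1])*(p[0]-A[0])/(B[0]-A[0]))
    return r+[q[4]/1.,(q[2]-51)/10,q[3]/20,(q[0]-607)/2]
s=least_squares(res,[607,-129,50,15,0]);print(s.x.round(1),pts(s.x)[1].round(1),np.round(s.fun,1)); print(np.sqrt(np.diag(np.linalg.inv(s.jac.T@s.jac))).round(1))
E
python3 g.py
```

```text
[ 6.058e+02 -1.290e+02  4.750e+01  1.520e+01 -2.000e-01] [ 627.8 -122.4  175.8] [-0.4 -0.  -0.6 -0.4  0.3  0.1  0.6 -0.3  0.3  0.2 -0.5 -0.3 -0.2 -0.4
  0.8 -0.6]
[0.5 0.5 1.6 1.7 1. ]
```

```bash
cat > plan.py <<'E'
from h import *
import json,os
B=np.array([606,-129.0,151]);EL,SD,HY=47.5,15.2,1.6; L=57.75
def tipdir(el=EL,sd=SD):
    e,a=np.radians(el),np.radians(sd+HY); return np.array([np.cos(e)*np.cos(a),np.cos(e)*np.sin(a),np.sin(e)])
def Rt(th,yaw=90.2): # tool tilted th: tab back, foot outward
    return Ro.from_euler('xyz',[180,0,yaw],degrees=True)*Ro.from_euler('x',-th,degrees=True)
def tcp(E,th,yaw=90.2): R=Rt(th,yaw); return np.array(E)-R.apply([0,0,1])*L,R
def eye(p,R): return np.array(p)+R.apply([0,0,1])*L
def load(): 
    d=json.load(open('st.json')); return np.array(d['p']),Ro.from_quat(d['q'])
def save(p,R): json.dump(dict(p=list(map(float,p)),q=list(map(float,R.as_quat()))),open('st.json','w'))
def rows(targets,f=1,nd=3):
    "targets: list of 8 (tcp,R); prints rows, saves final commanded"
    p,R=load();out=[]
    for q,Q in targets:
        d,a=cmd(p,R,q,Q); d=np.round(d,nd)+0.;a=np.round(a,4)+0.; out.append(dict(dp=d.tolist(),angular=a.tolist(),fingers=f))
    print(json.dumps(out)); save(p+R.apply(d*200),R*Ro.from_rotvec(a*180,degrees=True))
E
python3 - <<'E'
from plan import *
save([582.8,-127.4,205.2],Rt(0))
p,R=load()
print(eye(p,R))
T=[tcp(eye(p,R)+[0,-min(2,max(0,(k-4)*.7)),min(3.75,k*1.)],0) for k in range(1,9)]
rows(T,nd=4)
E
```

```text
[ 582.8  -127.4   147.45]
[{"dp": [0.0, 0.0, -0.005], "angular": [0.0, 0.0, 0.0], "fingers": 1}, {"dp": [0.0, 0.0, -0.01], "angular": [0.0, 0.0, 0.0], "fingers": 1}, {"dp": [0.0, 0.0, -0.015], "angular": [0.0, 0.0, 0.0], "fingers": 1}, {"dp": [0.0, 0.0, -0.0188], "angular": [0.0, 0.0, 0.0], "fingers": 1}, {"dp": [-0.0035, 0.0, -0.0188], "angular": [0.0, 0.0, 0.0], "fingers": 1}, {"dp": [-0.007, 0.0, -0.0188], "angular": [0.0, 0.0, 0.0], "fingers": 1}, {"dp": [-0.01, 0.0, -0.0188], "angular": [0.0, 0.0, 0.0], "fingers": 1}, {"dp": [-0.01, 0.0, -0.0188], "angular": [0.0, 0.0, 0.0], "fingers": 1}]
```

{"fn": "step_arm", "kwargs": {"targets": [{"dp": [0.0,0.0,-0.005],"angular": [0.0,0.0,0.0],"fingers": 1},{"dp": [0.0,0.0,-0.01],"angular": [0.0,0.0,0.0],"fingers": 1},{"dp": [0.0,0.0,-0.015],"angular": [0.0,0.0,0.0],"fingers": 1},{"dp": [0.0,0.0,-0.0188],"angular": [0.0,0.0,0.0],"fingers": 1},{"dp": [0.0,0.0,-0.0188],"angular": [0.0,0.0,0.0],"fingers": 1},{"dp": [0.0,0.0,-0.0188],"angular": [0.0,0.0,0.0],"fingers": 1},{"dp": [0.0,0.0,-0.0188],"angular": [0.0,0.0,0.0],"fingers": 1},{"dp": [0.0,0.0,-0.0188],"angular": [0.0,0.0,0.0],"fingers": 1}]}}

```text
time: 8.65
tool_pos: [582.6, -127.3, 208.8]
tcp_rot: [-180.0, 0.0, 90.2]
ft_force: [0.6, -0.2, -1.2]
finger_gap: 10.7
grip_force: 51.4
```

{"fn": "step_arm", "kwargs": {"targets": [{"dp": [-0.0025,0.0,0],"angular": [0.0,0.0,0.0],"fingers": 1},{"dp": [-0.005,0.0,0],"angular": [0.0,0.0,0.0],"fingers": 1},{"dp": [-0.0075,0.0,0],"angular": [0.0,0.0,0.0],"fingers": 1},{"dp": [-0.01,0.0,0],"angular": [0.0,0.0,0.0],"fingers": 1},{"dp": [-0.01,0.0,0],"angular": [0.0,0.0,0.0],"fingers": 1},{"dp": [-0.01,0.0,0],"angular": [0.0,0.0,0.0],"fingers": 1},{"dp": [-0.01,0.0,0],"angular": [0.0,0.0,0.0],"fingers": 1},{"dp": [-0.01,0.0,0],"angular": [0.0,0.0,0.0],"fingers": 1}]}}

```text
time: 9.65
tool_pos: [582.6, -129.3, 208.8]
tcp_rot: [180.0, -0.0, 90.2]
ft_force: [1.6, -0.7, -1.3]
finger_gap: 11.0
grip_force: 51.4
```

Run:
```python
from plan import *
save([582.6,-129.3,208.9],Rt(0))
for a,b in((0,.5),(.5,1)):
    T=[]
    for k in range(1,9):
        w=a+(b-a)*min(1,k/7); x=582.6+w*(603-582.6)
        T.append(tcp([x,-129.3+.25*w,151.2],36*w))
    rows(T,nd=4)
```

```text
[{"dp": [0.0001, -0.0057, 0.0], "angular": [-0.0143, 0.0, 0.0], "fingers": 1}, {"dp": [0.0001, -0.0113, 0.0009], "angular": [-0.0286, 0.0, 0.0], "fingers": 1}, {"dp": [0.0002, -0.0169, 0.0024], "angular": [-0.0429, 0.0, 0.0], "fingers": 1}, {"dp": [0.0003, -0.0224, 0.0044], "angular": [-0.0571, 0.0, 0.0], "fingers": 1}, {"dp": [0.0003, -0.0278, 0.007], "angular": [-0.0714, 0.0, 0.0], "fingers": 1}, {"dp": [0.0004, -0.0331, 0.0102], "angular": [-0.0857, 0.0, 0.0], "fingers": 1}, {"dp": [0.0004, -0.0382, 0.0139], "angular": [-0.1, 0.0, 0.0], "fingers": 1}, {"dp": [0.0004, -0.0382, 0.0139], "angular": [-0.1, 0.0, 0.0], "fingers": 1}]
[{"dp": [0.0001, -0.006, 0.0025], "angular": [-0.0143, 0.0, 0.0], "fingers": 1}, {"dp": [0.0002, -0.012, 0.0056], "angular": [-0.0286, 0.0, 0.0], "fingers": 1}, {"dp": [0.0002, -0.018, 0.0093], "angular": [-0.0429, 0.0, 0.0], "fingers": 1}, {"dp": [0.0003, -0.0239, 0.0136], "angular": [-0.0571, 0.0, 0.0], "fingers": 1}, {"dp": [0.0004, -0.0296, 0.0185], "angular": [-0.0714, 0.0, 0.0], "fingers": 1}, {"dp": [0.0004, -0.0353, 0.0239], "angular": [-0.0857, 0.0, 0.0], "fingers": 1}, {"dp": [0.0005, -0.0407, 0.0299], "angular": [-0.1, 0.0, 0.0], "fingers": 1}, {"dp": [0.0005, -0.0407, 0.0299], "angular": [-0.1, 0.0, 0.0], "fingers": 1}]
```

{"fn": "step_arm", "kwargs": {"targets": [{"dp": [0.0001,-0.0057,0.0],"angular": [-0.0143,0.0,0.0],"fingers": 1},{"dp": [0.0001,-0.0113,0.0009],"angular": [-0.0286,0.0,0.0],"fingers": 1},{"dp": [0.0002,-0.0169,0.0024],"angular": [-0.0429,0.0,0.0],"fingers": 1},{"dp": [0.0003,-0.0224,0.0044],"angular": [-0.0571,0.0,0.0],"fingers": 1},{"dp": [0.0003,-0.0278,0.007],"angular": [-0.0714,0.0,0.0],"fingers": 1},{"dp": [0.0004,-0.0331,0.0102],"angular": [-0.0857,0.0,0.0],"fingers": 1},{"dp": [0.0004,-0.0382,0.0139],"angular": [-0.1,0.0,0.0],"fingers": 1},{"dp": [0.0004,-0.0382,0.0139],"angular": [-0.1,0.0,0.0],"fingers": 1}]}}

```text
time: 10.65
tool_pos: [574.2, -129.3, 205.7]
tcp_rot: [162.0, -0.0, 90.2]
ft_force: [-0.5, 0.5, -1.2]
finger_gap: 11.1
grip_force: 51.5
```

```bash
python3 -c "
from plan import *
s=sense();p,R=pose();print(s['ft_force'],s['wrist_torque'],eye(p,R),s['tcp_rot'])"
```

```text
[-0.50336147  0.47662549 -1.20738397] [-0.01414053  0.24541051  0.0039334 ] [ 592.01676546 -129.22198773  150.75748597] [ 1.62038132e+02 -8.06346804e-03  9.01790464e+01]
```

{"fn": "step_arm", "kwargs": {"targets": [{"dp": [0.0001,-0.006,0.0025],"angular": [-0.0143,0.0,0.0],"fingers": 1},{"dp": [0.0002,-0.012,0.0056],"angular": [-0.0286,0.0,0.0],"fingers": 1},{"dp": [0.0002,-0.018,0.0093],"angular": [-0.0429,0.0,0.0],"fingers": 1},{"dp": [0.0003,-0.0239,0.0136],"angular": [-0.0571,0.0,0.0],"fingers": 1},{"dp": [0.0004,-0.0296,0.0185],"angular": [-0.0714,0.0,0.0],"fingers": 1},{"dp": [0.0004,-0.0353,0.0239],"angular": [-0.0857,0.0,0.0],"fingers": 1},{"dp": [0.0005,-0.0407,0.0299],"angular": [-0.1,0.0,0.0],"fingers": 1},{"dp": [0.0005,-0.0407,0.0299],"angular": [-0.1,0.0,0.0],"fingers": 1}]}}

```text
time: 11.65
tool_pos: [568.5, -129.1, 197.3]
tcp_rot: [144.1, -0.0, 90.2]
ft_force: [0.6, -0.5, -1.0]
finger_gap: 11.0
grip_force: 51.5
```

```bash
python3 -c "
from plan import *
s=sense();p,R=pose();print(s['ft_force'],s['wrist_torque'],eye(p,R),s['tcp_rot'])
for n in ['wrist']:
  c=cam(n);i=snapshot(n);cv2.imwrite('pics/w5.png',i)
  # overlay predicted axis
  d=tipdir();q=proj(c,[B-80*np.array([1,.028,0]),B,B+34*d]).astype(int);print(q)
  for a,b in zip(q[:-1],q[1:]): cv2.line(i,tuple(map(int,a)),tuple(map(int,b)),(0,255,0),1)
  x0,y0=max(0,q[1][0]-120),max(0,q[1][1]-90); print(x0,y0)
  cv2.imwrite('pics/w5c.png',cv2.resize(i[y0:y0+180,x0:x0+240],None,fx=3.3,fy=3.3,interpolation=cv2.INTER_CUBIC))
"
```

```text
[ 0.6135701  -0.48544007 -1.04347459] [-0.01721619  0.42835732  0.02696693] [ 602.41349326 -128.9544692   150.47525026] [ 1.44091939e+02 -3.60029683e-02  9.01967344e+01]
[[124 265]
 [260 224]
 [317 218]]
140 134
```

View pics/w5c.png

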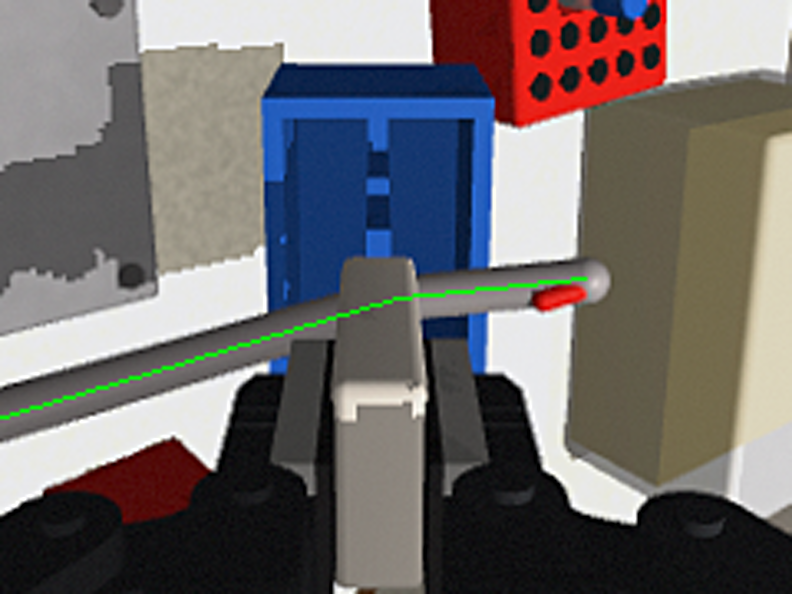

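The overlay of the predicted hook axis (green) lies along the real arm and tip in the picture. The tip end shows at (592,279) against a predicted (587,278), and the force is still only the caddy's weight. I'll go on up the tip.

```bash
cat > up.py <<'E'
from plan import *
import sys
def st(s,x=0,y=0,z=0):
    d=tipdir(); n=np.array([-np.sin(np.radians(EL)),0,np.cos(np.radians(EL))])
    off=np.interp(s,[0,20],[0.3,1.4]); th=np.interp(s,[-3,3,18],[36,37,46])
    if s<0: E=B+s*np.array([1,.028,0])+[0,0,.3]
    else: E=B+s*d+off*n
    return tcp(E+[x,y,z],th)
if __name__=='__main__':
    a,b=map(float,sys.argv[1:3]); o=list(map(float,sys.argv[3:6])) or [0,0,0]
    rows([st(a+(b-a)*min(1,k/7),*o) for k in range(1,9)],nd=4)
E
python3 up.py -3.4 6; python3 up.py 6 14
```

```text
[{"dp": [-0.0001, 0.0033, 0.0023], "angular": [-0.0009, 0.0, 0.0], "fingers": 1}, {"dp": [0.0001, 0.0076, 0.0063], "angular": [-0.0021, 0.0, 0.0], "fingers": 1}, {"dp": [0.0008, 0.0111, 0.0073], "angular": [-0.0034, 0.0, 0.0], "fingers": 1}, {"dp": [0.0021, 0.0164, 0.0055], "angular": [-0.0046, 0.0, 0.0], "fingers": 1}, {"dp": [0.0034, 0.0209, 0.0037], "angular": [-0.0066, 0.0, 0.0], "fingers": 1}, {"dp": [0.0047, 0.0232, 0.002], "angular": [-0.0111, 0.0, 0.0], "fingers": 1}, {"dp": [0.006, 0.0255, 0.0004], "angular": [-0.0156, 0.0, 0.0], "fingers": 1}, {"dp": [0.006, 0.0255, 0.0004], "angular": [-0.0156, 0.0, 0.0], "fingers": 1}]
[{"dp": [0.0011, 0.002, -0.0013], "angular": [-0.0038, 0.0, 0.0], "fingers": 1}, {"dp": [0.0022, 0.004, -0.0025], "angular": [-0.0076, 0.0, 0.0], "fingers": 1}, {"dp": [0.0033, 0.0061, -0.0037], "angular": [-0.0114, 0.0, 0.0], "fingers": 1}, {"dp": [0.0044, 0.0081, -0.0048], "angular": [-0.0152, 0.0, 0.0], "fingers": 1}, {"dp": [0.0055, 0.0101, -0.0059], "angular": [-0.019, 0.0, 0.0], "fingers": 1}, {"dp": [0.0066, 0.0121, -0.0069], "angular": [-0.0228, 0.0, 0.0], "fingers": 1}, {"dp": [0.0077, 0.0142, -0.008], "angular": [-0.0266, 0.0, 0.0], "fingers": 1}, {"dp": [0.0077, 0.0142, -0.008], "angular": [-0.0266, 0.0, 0.0], "fingers": 1}]
```

{"fn": "step_arm", "kwargs": {"targets": [{"dp": [-0.0001,0.0033,0.0023],"angular": [-0.0009,0.0,0.0],"fingers": 1},{"dp": [0.0001,0.0076,0.0063],"angular": [-0.0021,0.0,0.0],"fingers": 1},{"dp": [0.0008,0.0111,0.0073],"angular": [-0.0034,0.0,0.0],"fingers": 1},{"dp": [0.0021,0.0164,0.0055],"angular": [-0.0046,0.0,0.0],"fingers": 1},{"dp": [0.0034,0.0209,0.0037],"angular": [-0.0066,0.0,0.0],"fingers": 1},{"dp": [0.0047,0.0232,0.002],"angular": [-0.0111,0.0,0.0],"fingers": 1},{"dp": [0.006,0.0255,0.0004],"angular": [-0.0156,0.0,0.0],"fingers": 1},{"dp": [0.006,0.0255,0.0004],"angular": [-0.0156,0.0,0.0],"fingers": 1}]}}

```text
time: 12.7
tool_pos: [572.9, -128.0, 200.4]
tcp_rot: [141.2, -0.0, 90.2]
ft_force: [-0.7, 0.5, -1.0]
finger_gap: 11.2
grip_force: 51.5
```

{"fn": "step_arm", "kwargs": {"targets": [{"dp": [0.0011,0.002,-0.0013],"angular": [-0.0038,0.0,0.0],"fingers": 1},{"dp": [0.0022,0.004,-0.0025],"angular": [-0.0076,0.0,0.0],"fingers": 1},{"dp": [0.0033,0.0061,-0.0037],"angular": [-0.0114,0.0,0.0],"fingers": 1},{"dp": [0.0044,0.0081,-0.0048],"angular": [-0.0152,0.0,0.0],"fingers": 1},{"dp": [0.0055,0.0101,-0.0059],"angular": [-0.019,0.0,0.0],"fingers": 1},{"dp": [0.0066,0.0121,-0.0069],"angular": [-0.0228,0.0,0.0],"fingers": 1},{"dp": [0.0077,0.0142,-0.008],"angular": [-0.0266,0.0,0.0],"fingers": 1},{"dp": [0.0077,0.0142,-0.008],"angular": [-0.0266,0.0,0.0],"fingers": 1}]}}

```text
time: 13.7
tool_pos: [574.3, -126.4, 203.5]
tcp_rot: [136.4, -0.0, 90.2]
ft_force: [0.5, 0.1, -1.2]
finger_gap: 11.3
grip_force: 51.5
```

```bash
cat > look.py <<'E'
from plan import *
import sys
s=sense();p,R=pose();print(s['ft_force'].round(2),s['wrist_torque'].round(3),eye(p,R).round(1),s['tcp_rot'].round(1), 'cmd',eye(*load()).round(1))
E
python3 look.py; python3 -c "
from plan import *
c=cam('wrist');i=snapshot('wrist')
d=tipdir();q=proj(c,[B-80*np.array([1,.028,0]),B,B+34*d])
cv2.imwrite('pics/w6.png',i);qi=np.round(q).astype(int)
x0,y0=qi[1][0]-80,qi[1][1]-70;z=cv2.resize(i[y0:y0+140,x0:x0+180],None,fx=4.2,fy=4.2,interpolation=cv2.INTER_CUBIC)
cv2.polylines(z,[np.round((q-[x0,y0]+.5)*4.2).astype(np.int32)],False,(0,255,0),1); cv2.imwrite('pics/w6c.png',z);print(x0,y0,q)"; python3 up.py 14 21
```

```text
[ 0.45  0.14 -1.18] [ 0.052  0.563 -0.024] [ 614.1 -126.3  161.7] [136.4  -0.   90.2] cmd [ 614.3 -126.3  162.1]
153 158 [[ 98.49144203 278.57433374]
 [232.84312429 228.35908605]
 [288.94101364 219.96436517]]
[{"dp": [0.001, 0.0018, -0.0007], "angular": [-0.0034, 0.0, 0.0], "fingers": 1}, {"dp": [0.0019, 0.0037, -0.0013], "angular": [-0.0067, 0.0, 0.0], "fingers": 1}, {"dp": [0.0029, 0.0055, -0.0019], "angular": [-0.01, 0.0, 0.0], "fingers": 1}, {"dp": [0.0039, 0.0073, -0.0025], "angular": [-0.0134, 0.0, 0.0], "fingers": 1}, {"dp": [0.0048, 0.0122, -0.0033], "angular": [-0.0134, 0.0, 0.0], "fingers": 1}, {"dp": [0.0058, 0.0171, -0.004], "angular": [-0.0134, 0.0, 0.0], "fingers": 1}, {"dp": [0.0068, 0.022, -0.0044], "angular": [-0.0134, 0.0, 0.0], "fingers": 1}, {"dp": [0.0068, 0.022, -0.0044], "angular": [-0.0134, 0.0, 0.0], "fingers": 1}]
```

View pics/w6c.png

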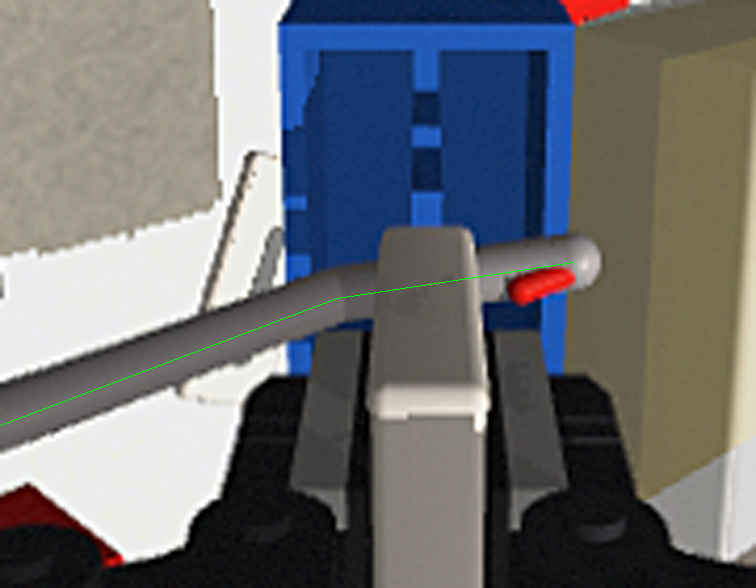

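The picture shows the tip end at crop (579,262) and the barb at (540,285), with the real bar about 1 px above my line. I'll refit with all four views.

```bash
cat > g2.py <<'E'
exec(open('g.py').read().split('def pts')[0])
src='def pts'+open('g.py').read().split('def pts')[1]
from h import *
c6=cam('wrist')
# w5 camera: same rigid mount; rebuild from pose at w5
p6,R6=pose(); Rc,tc=c6[2],c6[3]
Rm=R6.as_matrix(); Rct=Rc@Rm; tct=tc+Rc@p6
p5=np.array([568.45,-129.05,197.3]);R5=Ro.from_euler('xyz',[144.09,0,90.2],degrees=True).as_matrix()
R5c=Rct@R5.T; c5=(c6[0],c6[1],R5c,tct-R5c@p5)
obs+=[(c5,(319.4,218.8),1),(c5,(261.2,223.7),0),(c6,(290.4,219.9),1),(c6,(234.6,226),0)]
pb+=[(c6,(153+100/4.2,158+381/4.2))]
exec(src)
E
python3 g2.py
```

```text
[ 606.1 -128.3   49.1   15.5    1. ] [ 627.4 -121.7  177.7] [-0.5 -0.2 -0.1 -0.8  0.5  0.3  1.3 -0.7 -0.5 -0.   0.3  0.3 -0.2 -0.1
 -0.8  1.6  0.7  0.6 -0.2  0.  -0.1  1.  -0.2  0.8 -0.4]
[0.4 0.3 1.3 1.4 0.5]
```

```bash
sed -i 's/606,-129.0,151\]/606.1,-128.5,151.3]/; s/EL,SD,HY=47.5,15.2/EL,SD,HY=48.5,15.4/' plan.py
python3 - <<'E'
from plan import *
d,c=tcp([614.3,-126.3,162.1],43.6); save(d,c)
E
python3 up.py 14.5 21; python3 up.py 21 28
```

```text
[{"dp": [0.0039, 0.0035, -0.003], "angular": [-0.0048, 0.0, 0.0], "fingers": 1}, {"dp": [0.0048, 0.0052, -0.0037], "angular": [-0.0079, 0.0, 0.0], "fingers": 1}, {"dp": [0.0057, 0.0069, -0.0043], "angular": [-0.011, 0.0, 0.0], "fingers": 1}, {"dp": [0.0066, 0.0093, -0.005], "angular": [-0.0133, 0.0, 0.0], "fingers": 1}, {"dp": [0.0075, 0.0138, -0.0057], "angular": [-0.0133, 0.0, 0.0], "fingers": 1}, {"dp": [0.0084, 0.0183, -0.0064], "angular": [-0.0133, 0.0, 0.0], "fingers": 1}, {"dp": [0.0093, 0.0228, -0.0069], "angular": [-0.0133, 0.0, 0.0], "fingers": 1}, {"dp": [0.0093, 0.0228, -0.0069], "angular": [-0.0133, 0.0, 0.0], "fingers": 1}]
[{"dp": [0.0009, 0.0049, -0.0004], "angular": [0.0, 0.0, 0.0], "fingers": 1}, {"dp": [0.0019, 0.0098, -0.0007], "angular": [0.0, 0.0, 0.0], "fingers": 1}, {"dp": [0.0028, 0.0147, -0.001], "angular": [0.0, 0.0, 0.0], "fingers": 1}, {"dp": [0.0038, 0.0196, -0.0013], "angular": [0.0, 0.0, 0.0], "fingers": 1}, {"dp": [0.0048, 0.0245, -0.0016], "angular": [0.0, 0.0, 0.0], "fingers": 1}, {"dp": [0.0057, 0.0294, -0.002], "angular": [0.0, 0.0, 0.0], "fingers": 1}, {"dp": [0.0067, 0.0343, -0.0023], "angular": [0.0, 0.0, 0.0], "fingers": 1}, {"dp": [0.0067, 0.0343, -0.0023], "angular": [0.0, 0.0, 0.0], "fingers": 1}]
```

{"fn": "step_arm", "kwargs": {"targets": [{"dp": [0.0039,0.0035,-0.003],"angular": [-0.0048,0.0,0.0],"fingers": 1},{"dp": [0.0048,0.0052,-0.0037],"angular": [-0.0079,0.0,0.0],"fingers": 1},{"dp": [0.0057,0.0069,-0.0043],"angular": [-0.011,0.0,0.0],"fingers": 1},{"dp": [0.0066,0.0093,-0.005],"angular": [-0.0133,0.0,0.0],"fingers": 1},{"dp": [0.0075,0.0138,-0.0057],"angular": [-0.0133,0.0,0.0],"fingers": 1},{"dp": [0.0084,0.0183,-0.0064],"angular": [-0.0133,0.0,0.0],"fingers": 1},{"dp": [0.0093,0.0228,-0.0069],"angular": [-0.0133,0.0,0.0],"fingers": 1},{"dp": [0.0093,0.0228,-0.0069],"angular": [-0.0133,0.0,0.0],"fingers": 1}]}}

```text
time: 14.75
tool_pos: [576.9, -124.6, 208.0]
tcp_rot: [134.0, 0.0, 90.2]
ft_force: [-0.3, 0.3, -1.6]
finger_gap: 11.1
grip_force: 51.5
```

```bash
python3 look.py
```

```text
[-0.33  0.31 -1.65] [-0.038  0.488  0.012] [ 618.4 -124.4  167.9] [134.    0.   90.2] cmd [ 622.8 -123.1  173.2]
```

```bash
python3 - <<'E'
from plan import *
from up import st
save(*st(21))
E
python3 up.py 21 24.5; python3 up.py 24.5 27; python3 up.py 27 30
```

```text
[{"dp": [0.0005, 0.0024, -0.0002], "angular": [0.0, 0.0, 0.0], "fingers": 1}, {"dp": [0.001, 0.0049, -0.0003], "angular": [0.0, 0.0, 0.0], "fingers": 1}, {"dp": [0.0014, 0.0073, -0.0005], "angular": [0.0, 0.0, 0.0], "fingers": 1}, {"dp": [0.0019, 0.0098, -0.0006], "angular": [0.0, 0.0, 0.0], "fingers": 1}, {"dp": [0.0024, 0.0122, -0.0008], "angular": [0.0, 0.0, 0.0], "fingers": 1}, {"dp": [0.0029, 0.0147, -0.001], "angular": [0.0, 0.0, 0.0], "fingers": 1}, {"dp": [0.0034, 0.0171, -0.0011], "angular": [0.0, 0.0, 0.0], "fingers": 1}, {"dp": [0.0034, 0.0171, -0.0011], "angular": [0.0, 0.0, 0.0], "fingers": 1}]
[{"dp": [0.0003, 0.0018, -0.0001], "angular": [0.0, 0.0, 0.0], "fingers": 1}, {"dp": [0.0006, 0.0035, -0.0002], "angular": [0.0, 0.0, 0.0], "fingers": 1}, {"dp": [0.001, 0.0053, -0.0004], "angular": [0.0, 0.0, 0.0], "fingers": 1}, {"dp": [0.0013, 0.007, -0.0005], "angular": [0.0, 0.0, 0.0], "fingers": 1}, {"dp": [0.0017, 0.0088, -0.0006], "angular": [0.0, 0.0, 0.0], "fingers": 1}, {"dp": [0.002, 0.0105, -0.0007], "angular": [0.0, 0.0, 0.0], "fingers": 1}, {"dp": [0.0023, 0.0123, -0.0008], "angular": [0.0, 0.0, 0.0], "fingers": 1}, {"dp": [0.0023, 0.0123, -0.0008], "angular": [0.0, 0.0, 0.0], "fingers": 1}]
[{"dp": [0.0005, 0.0021, -0.0002], "angular": [0.0, 0.0, 0.0], "fingers": 1}, {"dp": [0.0009, 0.0042, -0.0003], "angular": [0.0, 0.0, 0.0], "fingers": 1}, {"dp": [0.0013, 0.0063, -0.0004], "angular": [0.0, 0.0, 0.0], "fingers": 1}, {"dp": [0.0017, 0.0084, -0.0006], "angular": [0.0, 0.0, 0.0], "fingers": 1}, {"dp": [0.0021, 0.0105, -0.0007], "angular": [0.0, 0.0, 0.0], "fingers": 1}, {"dp": [0.0025, 0.0126, -0.0008], "angular": [0.0, 0.0, 0.0], "fingers": 1}, {"dp": [0.0029, 0.0147, -0.001], "angular": [0.0, 0.0, 0.0], "fingers": 1}, {"dp": [0.0029, 0.0147, -0.001], "angular": [0.0, 0.0, 0.0], "fingers": 1}]
```

{"fn": "step_arm", "kwargs": {"targets": [{"dp": [0.0005,0.0024,-0.0002],"angular": [0.0,0.0,0.0],"fingers": 1},{"dp": [0.001,0.0049,-0.0003],"angular": [0.0,0.0,0.0],"fingers": 1},{"dp": [0.0014,0.0073,-0.0005],"angular": [0.0,0.0,0.0],"fingers": 1},{"dp": [0.0019,0.0098,-0.0006],"angular": [0.0,0.0,0.0],"fingers": 1},{"dp": [0.0024,0.0122,-0.0008],"angular": [0.0,0.0,0.0],"fingers": 1},{"dp": [0.0029,0.0147,-0.001],"angular": [0.0,0.0,0.0],"fingers": 1},{"dp": [0.0034,0.0171,-0.0011],"angular": [0.0,0.0,0.0],"fingers": 1},{"dp": [0.0034,0.0171,-0.0011],"angular": [0.0,0.0,0.0],"fingers": 1}]}}

```text
time: 15.75
tool_pos: [579.0, -123.9, 210.5]
tcp_rot: [134.0, 0.0, 90.2]
ft_force: [-0.6, 0.8, -0.4]
finger_gap: 11.1
grip_force: 51.5
```

{"fn": "step_arm", "kwargs": {"targets": [{"dp": [0.0003,0.0018,-0.0001],"angular": [0.0,0.0,0.0],"fingers": 1},{"dp": [0.0006,0.0035,-0.0002],"angular": [0.0,0.0,0.0],"fingers": 1},{"dp": [0.001,0.0053,-0.0004],"angular": [0.0,0.0,0.0],"fingers": 1},{"dp": [0.0013,0.007,-0.0005],"angular": [0.0,0.0,0.0],"fingers": 1},{"dp": [0.0017,0.0088,-0.0006],"angular": [0.0,0.0,0.0],"fingers": 1},{"dp": [0.002,0.0105,-0.0007],"angular": [0.0,0.0,0.0],"fingers": 1},{"dp": [0.0023,0.0123,-0.0008],"angular": [0.0,0.0,0.0],"fingers": 1},{"dp": [0.0023,0.0123,-0.0008],"angular": [0.0,0.0,0.0],"fingers": 1}]}}

```text
time: 16.75
tool_pos: [580.6, -123.4, 212.4]
tcp_rot: [134.0, 0.0, 90.2]
ft_force: [-0.2, -0.1, -0.5]
finger_gap: 11.1
grip_force: 51.5
```

{"fn": "step_arm", "kwargs": {"targets": [{"dp": [0.0005,0.0021,-0.0002],"angular": [0.0,0.0,0.0],"fingers": 1},{"dp": [0.0009,0.0042,-0.0003],"angular": [0.0,0.0,0.0],"fingers": 1},{"dp": [0.0013,0.0063,-0.0004],"angular": [0.0,0.0,0.0],"fingers": 1},{"dp": [0.0017,0.0084,-0.0006],"angular": [0.0,0.0,0.0],"fingers": 1},{"dp": [0.0021,0.0105,-0.0007],"angular": [0.0,0.0,0.0],"fingers": 1},{"dp": [0.0025,0.0126,-0.0008],"angular": [0.0,0.0,0.0],"fingers": 1},{"dp": [0.0029,0.0147,-0.001],"angular": [0.0,0.0,0.0],"fingers": 1},{"dp": [0.0029,0.0147,-0.001],"angular": [0.0,0.0,0.0],"fingers": 1}]}}

```text
time: 17.75
tool_pos: [582.5, -122.8, 214.7]
tcp_rot: [134.0, 0.0, 90.2]
ft_force: [-0.5, -0.1, -1.2]
finger_gap: 10.9
grip_force: 51.5
```

```bash
python3 look.py; python3 look.py|cut -c1-60; python3 up.py 30 34;python3 up.py 34 39;python3 up.py 39 56
```

```text
[-0.5  -0.07 -1.2 ] [ 0.003  0.511 -0.032] [ 624.  -122.7  174.5] [134.    0.   90.2] cmd [ 624.1 -122.7  174.7]
[-0.5  -0.07 -1.2 ] [ 0.003  0.511 -0.032] [ 624.  -122.7  1
[{"dp": [0.0006, 0.0028, -0.0002], "angular": [0.0, 0.0, 0.0], "fingers": 1}, {"dp": [0.0011, 0.0056, -0.0003], "angular": [0.0, 0.0, 0.0], "fingers": 1}, {"dp": [0.0017, 0.0084, -0.0005], "angular": [0.0, 0.0, 0.0], "fingers": 1}, {"dp": [0.0022, 0.0112, -0.0007], "angular": [0.0, 0.0, 0.0], "fingers": 1}, {"dp": [0.0028, 0.014, -0.0009], "angular": [0.0, 0.0, 0.0], "fingers": 1}, {"dp": [0.0033, 0.0168, -0.0011], "angular": [0.0, 0.0, 0.0], "fingers": 1}, {"dp": [0.0038, 0.0196, -0.0013], "angular": [0.0, 0.0, 0.0], "fingers": 1}, {"dp": [0.0038, 0.0196, -0.0013], "angular": [0.0, 0.0, 0.0], "fingers": 1}]
[{"dp": [0.0007, 0.0035, -0.0002], "angular": [0.0, 0.0, 0.0], "fingers": 1}, {"dp": [0.0014, 0.007, -0.0004], "angular": [0.0, 0.0, 0.0], "fingers": 1}, {"dp": [0.0021, 0.0105, -0.0006], "angular": [0.0, 0.0, 0.0], "fingers": 1}, {"dp": [0.0028, 0.014, -0.0009], "angular": [0.0, 0.0, 0.0], "fingers": 1}, {"d
[... 219 characters left out ...]
rs": 1}, {"dp": [0.0048, 0.0244, -0.0016], "angular": [0.0, 0.0, 0.0], "fingers": 1}]
[{"dp": [0.0024, 0.0119, -0.0007], "angular": [0.0, 0.0, 0.0], "fingers": 1}, {"dp": [0.0047, 0.0238, -0.0015], "angular": [0.0, 0.0, 0.0], "fingers": 1}, {"dp": [0.007, 0.0357, -0.0023], "angular": [0.0, 0.0, 0.0], "fingers": 1}, {"dp": [0.0093, 0.0476, -0.0031], "angular": [0.0, 0.0, 0.0], "fingers": 1}, {"dp": [0.0117, 0.0595, -0.0038], "angular": [0.0, 0.0, 0.0], "fingers": 1}, {"dp": [0.014, 0.0714, -0.0046], "angular": [0.0, 0.0, 0.0], "fingers": 1}, {"dp": [0.0163, 0.0833, -0.0054], "angular": [0.0, 0.0, 0.0], "fingers": 1}, {"dp": [0.0163, 0.0833, -0.0054], "angular": [0.0, 0.0, 0.0], "fingers": 1}]
```

{"fn": "step_arm", "kwargs": {"targets": [{"dp": [0.0006,0.0028,-0.0002],"angular": [0.0,0.0,0.0],"fingers": 1},{"dp": [0.0011,0.0056,-0.0003],"angular": [0.0,0.0,0.0],"fingers": 1},{"dp": [0.0017,0.0084,-0.0005],"angular": [0.0,0.0,0.0],"fingers": 1},{"dp": [0.0022,0.0112,-0.0007],"angular": [0.0,0.0,0.0],"fingers": 1},{"dp": [0.0028,0.014,-0.0009],"angular": [0.0,0.0,0.0],"fingers": 1},{"dp": [0.0033,0.0168,-0.0011],"angular": [0.0,0.0,0.0],"fingers": 1},{"dp": [0.0038,0.0196,-0.0013],"angular": [0.0,0.0,0.0],"fingers": 1},{"dp": [0.0038,0.0196,-0.0013],"angular": [0.0,0.0,0.0],"fingers": 1}]}}

```text
time: 18.75
tool_pos: [585.0, -122.1, 217.7]
tcp_rot: [134.0, 0.0, 90.2]
ft_force: [-0.1, 0.1, -1.4]
finger_gap: 10.9
grip_force: 51.5
```

{"fn": "step_arm", "kwargs": {"targets": [{"dp": [0.0007,0.0035,-0.0002],"angular": [0.0,0.0,0.0],"fingers": 1},{"dp": [0.0014,0.007,-0.0004],"angular": [0.0,0.0,0.0],"fingers": 1},{"dp": [0.0021,0.0105,-0.0006],"angular": [0.0,0.0,0.0],"fingers": 1},{"dp": [0.0028,0.014,-0.0009],"angular": [0.0,0.0,0.0],"fingers": 1},{"dp": [0.0035,0.0175,-0.0011],"angular": [0.0,0.0,0.0],"fingers": 1},{"dp": [0.0042,0.0209,-0.0013],"angular": [0.0,0.0,0.0],"fingers": 1},{"dp": [0.0048,0.0244,-0.0016],"angular": [0.0,0.0,0.0],"fingers": 1},{"dp": [0.0048,0.0244,-0.0016],"angular": [0.0,0.0,0.0],"fingers": 1}]}}

```text
time: 19.75
tool_pos: [588.2, -121.1, 221.4]
tcp_rot: [134.0, 0.0, 90.2]
ft_force: [-0.0, 0.0, -1.3]
finger_gap: 10.9
grip_force: 51.5
```

{"fn": "step_arm", "kwargs": {"targets": [{"dp": [0.0024,0.0119,-0.0007],"angular": [0.0,0.0,0.0],"fingers": 1},{"dp": [0.0047,0.0238,-0.0015],"angular": [0.0,0.0,0.0],"fingers": 1},{"dp": [0.007,0.0357,-0.0023],"angular": [0.0,0.0,0.0],"fingers": 1},{"dp": [0.0093,0.0476,-0.0031],"angular": [0.0,0.0,0.0],"fingers": 1},{"dp": [0.0117,0.0595,-0.0038],"angular": [0.0,0.0,0.0],"fingers": 1},{"dp": [0.014,0.0714,-0.0046],"angular": [0.0,0.0,0.0],"fingers": 1},{"dp": [0.0163,0.0833,-0.0054],"angular": [0.0,0.0,0.0],"fingers": 1},{"dp": [0.0163,0.0833,-0.0054],"angular": [0.0,0.0,0.0],"fingers": 1}]}}

```text
time: 20.75
tool_pos: [599.1, -117.8, 234.4]
tcp_rot: [134.0, 0.0, 90.2]
ft_force: [0.4, 0.2, -0.9]
finger_gap: 10.9
grip_force: 51.5
```

```bash
python3 look.py
python3 - <<'E'
from plan import *
p,R=load()
rows([(p+np.array([3,5,16])*k,R) for k in range(1,9)],nd=2)
p,R=load();print(p)
# nest from w1 mask-free: recess from colour in w1
import pickle
im=cv2.imread('pics/w1.png');c=pickle.load(open('w1.pkl','rb'))[0]
hsv=cv2.cvtColor(im,cv2.COLOR_BGR2HSV);m=cv2.inRange(hsv,(20,100,60),(40,255,255));m[:, :260]=0;m[230:]=0
cs,_=cv2.findContours(m,cv2.RETR_CCOMP,cv2.CHAIN_APPROX_NONE)
for k in sorted(cs,key=cv2.contourArea)[-2:]:
    print(cv2.contourArea(k),len(k))
k=max(cs,key=cv2.contourArea)
W=np.array([atz(c,q,6)[:2] for q in k[:,0].astype(float)],np.float32);print('outer@6',cv2.minAreaRect(W))
E
```

```text
[ 0.42  0.18 -0.87] [ 0.018  0.62  -0.017] [ 640.7 -117.7  194.3] [134.    0.   90.2] cmd [ 640.5 -117.7  194.2]
[{"dp": [0.02, 0.07, -0.04], "angular": [0.0, 0.0, 0.0], "fingers": 1}, {"dp": [0.05, 0.14, -0.09], "angular": [0.0, 0.0, 0.0], "fingers": 1}, {"dp": [0.07, 0.2, -0.13], "angular": [0.0, 0.0, 0.0], "fingers": 1}, {"dp": [0.1, 0.27, -0.18], "angular": [0.0, 0.0, 0.0], "fingers": 1}, {"dp": [0.12, 0.34, -0.22], "angular": [0.0, 0.0, 0.0], "fingers": 1}, {"dp": [0.15, 0.41, -0.27], "angular": [0.0, 0.0, 0.0], "fingers": 1}, {"dp": [0.17, 0.48, -0.31], "angular": [0.0, 0.0, 0.0], "fingers": 1}, {"dp": [0.2, 0.54, -0.36], "angular": [0.0, 0.0, 0.0], "fingers": 1}]
[622.08575834 -77.7183463  361.99136331]
2261.0 146
6205.5 229
outer@6 ((541.1953125, 157.30978393554688), (108.69095611572266, 89.1646957397461), 70.12844848632812)
```

Clear of the hook with no strain felt. The nest measures 109 × 89 mm (given 110 × 90) at (541,157), with its x axis at −20°. Lifting away and carrying it over.

{"fn": "step_arm", "kwargs": {"targets": [{"dp": [0.02,0.07,-0.04],"angular": [0.0,0.0,0.0],"fingers": 1},{"dp": [0.05,0.14,-0.09],"angular": [0.0,0.0,0.0],"fingers": 1},{"dp": [0.07,0.2,-0.13],"angular": [0.0,0.0,0.0],"fingers": 1},{"dp": [0.1,0.27,-0.18],"angular": [0.0,0.0,0.0],"fingers": 1},{"dp": [0.12,0.34,-0.22],"angular": [0.0,0.0,0.0],"fingers": 1},{"dp": [0.15,0.41,-0.27],"angular": [0.0,0.0,0.0],"fingers": 1},{"dp": [0.17,0.48,-0.31],"angular": [0.0,0.0,0.0],"fingers": 1},{"dp": [0.2,0.54,-0.36],"angular": [0.0,0.0,0.0],"fingers": 1}]}}

```text
time: 21.75
tool_pos: [622.3, -77.6, 362.6]
tcp_rot: [134.0, -0.0, 90.2]
ft_force: [0.0, -0.3, -0.7]
finger_gap: 11.2
grip_force: 51.5
```

```bash
python3 look.py
python3 - <<'E'
from plan import *
from scipy.spatial.transform import Slerp
p,R=load()
def go(q,Q):
    p,R=load();S=Slerp([0,1],Ro.concatenate([R,Q])); rows([(p+(np.array(q)-p)*min(1,k/7),S(min(1,k/7))) for k in range(1,9)],nd=2)
go((600,20,340),Rt(0,80)); go((546,150,250),Rt(0,70.1)); print(load()[0],load()[1].as_euler('xyz',degrees=True))
E
```

```text
[ 0.03 -0.28 -0.71] [ 0.033  0.597 -0.001] [663.8 -77.4 322.5] [134.   -0.   90.2] cmd [663.6 -77.6 321.9]
[{"dp": [0.07, -0.02, 0.0], "angular": [0.0364, -0.0032, 0.0077], "fingers": 1}, {"dp": [0.14, -0.04, 0.0], "angular": [0.0728, -0.0065, 0.0153], "fingers": 1}, {"dp": [0.21, -0.07, 0.0], "angular": [0.1092, -0.0097, 0.023], "fingers": 1}, {"dp": [0.28, -0.09, 0.0], "angular": [0.1456, -0.013, 0.0306], "fingers": 1}, {"dp": [0.35, -0.11, 0.0], "angular": [0.182, -0.0162, 0.0383], "fingers": 1}, {"dp": [0.42, -0.13, 0.0], "angular": [0.2185, -0.0195, 0.0459], "fingers": 1}, {"dp": [0.49, -0.15, 0.0], "angular": [0.2549, -0.0227, 0.0536], "fingers": 1}, {"dp": [0.49, -0.15, 0.0], "angular": [0.2549, -0.0227, 0.0536], "fingers": 1}]
[{"dp": [0.08, -0.05, 0.06], "angular": [0.0, 0.0, 0.0079], "fingers": 1}, {"dp": [0.17, -0.11, 0.13], "angular": [0.0, 0.0, 0.0157], "fingers": 1}, {"dp": [0.25, -0.16, 0.19], "angular": [0.0, 0.0, 0.0236], "fingers": 1}, {"dp": [0.34, -0.22, 0.26], "angular": [0.0, 0.0, 0.0314], "fingers": 1}, {"dp": [0.42, -0.27, 0.32], "angular": [0.0, 0.0, 0.0393], "fingers": 1}, {"dp": [0.51, -0.33, 0.39], "angular": [0.0, 0.0, 0.0471], "fingers": 1}, {"dp": [0.59, -0.38, 0.45], "angular": [0.0, 0.0, 0.055], "fingers": 1}, {"dp": [0.59, -0.38, 0.45], "angular": [0.0, 0.0, 0.055], "fingers": 1}]
[546.53818772 149.62578013 250.4363283 ] [-1.79991863e+02 -6.46597217e-03  7.01010613e+01]
```

{"fn": "step_arm", "kwargs": {"targets": [{"dp": [0.07,-0.02,0.0],"angular": [0.0364,-0.0032,0.0077],"fingers": 1},{"dp": [0.14,-0.04,0.0],"angular": [0.0728,-0.0065,0.0153],"fingers": 1},{"dp": [0.21,-0.07,0.0],"angular": [0.1092,-0.0097,0.023],"fingers": 1},{"dp": [0.28,-0.09,0.0],"angular": [0.1456,-0.013,0.0306],"fingers": 1},{"dp": [0.35,-0.11,0.0],"angular": [0.182,-0.0162,0.0383],"fingers": 1},{"dp": [0.42,-0.13,0.0],"angular": [0.2185,-0.0195,0.0459],"fingers": 1},{"dp": [0.49,-0.15,0.0],"angular": [0.2549,-0.0227,0.0536],"fingers": 1},{"dp": [0.49,-0.15,0.0],"angular": [0.2549,-0.0227,0.0536],"fingers": 1}]}}

```text
time: 22.75
tool_pos: [601.7, 21.0, 338.4]
tcp_rot: [-179.8, 0.0, 80.1]
ft_force: [1.0, -0.7, -1.7]
finger_gap: 11.0
grip_force: 51.5
```

{"fn": "step_arm", "kwargs": {"targets": [{"dp": [0.08,-0.05,0.06],"angular": [0.0,0.0,0.0079],"fingers": 1},{"dp": [0.17,-0.11,0.13],"angular": [0.0,0.0,0.0157],"fingers": 1},{"dp": [0.25,-0.16,0.19],"angular": [0.0,0.0,0.0236],"fingers": 1},{"dp": [0.34,-0.22,0.26],"angular": [0.0,0.0,0.0314],"fingers": 1},{"dp": [0.42,-0.27,0.32],"angular": [0.0,0.0,0.0393],"fingers": 1},{"dp": [0.51,-0.33,0.39],"angular": [0.0,0.0,0.0471],"fingers": 1},{"dp": [0.59,-0.38,0.45],"angular": [0.0,0.0,0.055],"fingers": 1},{"dp": [0.59,-0.38,0.45],"angular": [0.0,0.0,0.055],"fingers": 1}]}}

```text
time: 23.75
tool_pos: [545.7, 150.0, 249.9]
tcp_rot: [179.9, -0.0, 70.2]
ft_force: [-0.5, -0.6, -0.6]
finger_gap: 10.8
grip_force: 51.5
```

```bash
cat > n.py <<'E'
from plan import *
import sys
s=sense();p,R=pose();print(p.round(1),s['tcp_rot'].round(2),s['ft_force'].round(1),s['time'])
c=cam('wrist');im=snapshot('wrist');cv2.imwrite(sys.argv[1],im)
r=masks_of('wrist','nest');print([(d['at'],round(d['conf'],2),int(d['pixels'].sum())) for d in r][:3])
# predict nest rim & caddy edges overlay
cx,cy,yw=map(float,sys.argv[2:5]);rot=Ro.from_euler('z',yw,degrees=True)
def rect(a,b,z): return rot.apply([[i*a/2,j*b/2,0] for i,j in((-1,-1),(1,-1),(1,1),(-1,1))])+[cx,cy,z]
z=cv2.resize(im,None,fx=1.5,fy=1.5,interpolation=cv2.INTER_CUBIC)
for a,b,h,col in((90,110,6,(0,0,255)),(64,84,20,(255,0,255)),(54,74,20,(0,255,0))):
    cv2.polylines(z,[np.round((proj(c,rect(a,b,h))+.5)*1.5).astype(np.int32)],True,col,1)
o=p-[0,0,131]; cr=R*Ro.from_euler('xyz',[180,0,-90],degrees=True).inv() if 0 else Ro.from_euler('z',s['tcp_rot'][2]-90,degrees=True)
b=cr.apply([[i*23,j*33,45] for i,j in((-1,-1),(1,-1),(1,1),(-1,1))])+o
cv2.polylines(z,[np.round((proj(c,b)+.5)*1.5).astype(np.int32)],True,(255,255,0),1)
cv2.imwrite(sys.argv[1].replace('.png','c.png'),z)
E
python3 n.py pics/n1.png 541.2 157.3 -19.9
```

```text
[545.7 150.  249.9] [ 1.7995e+02 -3.0000e-02  7.0210e+01] [-0.5 -0.6 -0.6] 23.75
[]
```

View pics/n1c.png

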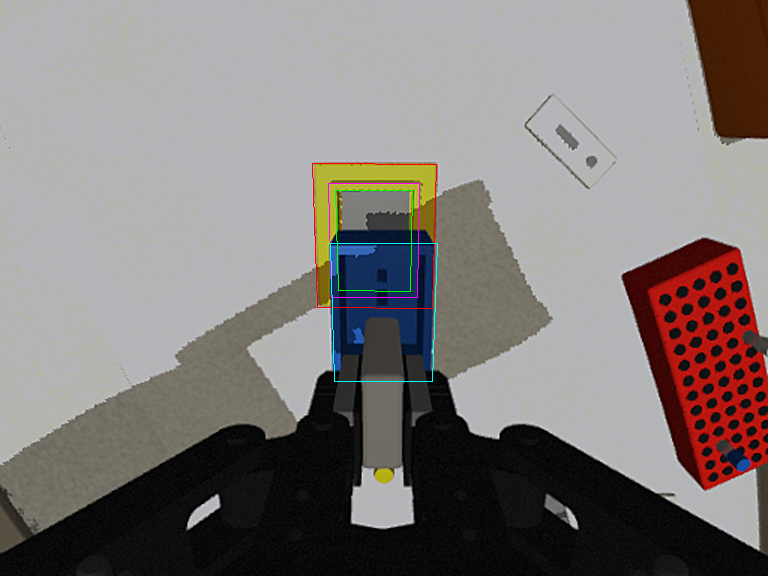

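The overlay fits: the nest's predicted outline (red and green) lies on the yellow plate and recess, and the predicted box top (cyan) lies on the blue caddy. I'll go over the nest and down.

Run:
```python
from plan import *
from scipy.spatial.transform import Slerp
save((545.9,150,250.1),Rt(0,70.1))
def go(q,Q,nd=3):
    p,R=load();S=Slerp([0,1],Ro.concatenate([R,Q])); rows([(p+(np.array(q)-p)*min(1,k/7),S(min(1,k/7))) for k in range(1,9)],nd=nd)
go((541.3,157.3,165),Rt(0,70.1)); go((541.3,157.3,145),Rt(0,70.1));go((541.3,157.3,138),Rt(0,70.1))
```

```text
[{"dp": [0.004, -0.005, 0.061], "angular": [0.0, 0.0, 0.0], "fingers": 1}, {"dp": [0.008, -0.01, 0.122], "angular": [0.0, 0.0, 0.0], "fingers": 1}, {"dp": [0.011, -0.015, 0.182], "angular": [0.0, 0.0, 0.0], "fingers": 1}, {"dp": [0.015, -0.02, 0.243], "angular": [0.0, 0.0, 0.0], "fingers": 1}, {"dp": [0.019, -0.024, 0.304], "angular": [0.0, 0.0, 0.0], "fingers": 1}, {"dp": [0.023, -0.029, 0.365], "angular": [0.0, 0.0, 0.0], "fingers": 1}, {"dp": [0.026, -0.034, 0.426], "angular": [0.0, 0.0, 0.0], "fingers": 1}, {"dp": [0.026, -0.034, 0.426], "angular": [0.0, 0.0, 0.0], "fingers": 1}]
[{"dp": [0.0, 0.0, 0.014], "angular": [0.0, 0.0, 0.0], "fingers": 1}, {"dp": [0.0, 0.0, 0.028], "angular": [0.0, 0.0, 0.0], "fingers": 1}, {"dp": [0.0, 0.0, 0.043], "angular": [0.0, 0.0, 0.0], "fingers": 1}, {"dp": [0.0, 0.0, 0.057], "angular": [0.0, 0.0, 0.0], "fingers": 1}, {"dp": [0.0, 0.0, 0.071], "angular": [0.0, 0.0, 0.0], "fingers": 1}, {"dp": [0.0, 0.0, 0.085], "angular": [0.0, 0.0, 0.0], "fingers": 1}, {"dp": [0.0, 0.0, 0.1], "angular": [0.0, 0.0, 0.0], "fingers": 1}, {"dp": [0.0, 0.0, 0.1], "angular": [0.0, 0.0, 0.0], "fingers": 1}]
[{"dp": [0.0, 0.0, 0.005], "angular": [0.0, 0.0, 0.0], "fingers": 1}, {"dp": [0.0, 0.0, 0.01], "angular": [0.0, 0.0, 0.0], "fingers": 1}, {"dp": [0.0, 0.0, 0.015], "angular": [0.0, 0.0, 0.0], "fingers": 1}, {"dp": [0.0, 0.0, 0.02], "angular": [0.0, 0.0, 0.0], "fingers": 1}, {"dp": [0.0, 0.0, 0.025], "angular": [0.0, 0.0, 0.0], "fingers": 1}, {"dp": [0.0, 0.0, 0.03], "angular": [0.0, 0.0, 0.0], "fingers": 1}, {"dp": [0.0, 0.0, 0.034], "angular": [0.0, 0.0, 0.0], "fingers": 1}, {"dp": [0.0, 0.0, 0.034], "angular": [0.0, 0.0, 0.0], "fingers": 1}]
```

{"fn": "step_arm", "kwargs": {"targets": [{"dp": [0.004,-0.005,0.061],"angular": [0.0,0.0,0.0],"fingers": 1},{"dp": [0.008,-0.01,0.122],"angular": [0.0,0.0,0.0],"fingers": 1},{"dp": [0.011,-0.015,0.182],"angular": [0.0,0.0,0.0],"fingers": 1},{"dp": [0.015,-0.02,0.243],"angular": [0.0,0.0,0.0],"fingers": 1},{"dp": [0.019,-0.024,0.304],"angular": [0.0,0.0,0.0],"fingers": 1},{"dp": [0.023,-0.029,0.365],"angular": [0.0,0.0,0.0],"fingers": 1},{"dp": [0.026,-0.034,0.426],"angular": [0.0,0.0,0.0],"fingers": 1},{"dp": [0.026,-0.034,0.426],"angular": [0.0,0.0,0.0],"fingers": 1}]}}

```text
time: 24.85
tool_pos: [540.9, 156.7, 163.5]
tcp_rot: [-179.9, 0.1, 70.1]
ft_force: [0.4, -0.5, -1.3]
finger_gap: 11.3
grip_force: 51.4
```

{"fn": "step_arm", "kwargs": {"targets": [{"dp": [0.0,0.0,0.014],"angular": [0.0,0.0,0.0],"fingers": 1},{"dp": [0.0,0.0,0.028],"angular": [0.0,0.0,0.0],"fingers": 1},{"dp": [0.0,0.0,0.043],"angular": [0.0,0.0,0.0],"fingers": 1},{"dp": [0.0,0.0,0.057],"angular": [0.0,0.0,0.0],"fingers": 1},{"dp": [0.0,0.0,0.071],"angular": [0.0,0.0,0.0],"fingers": 1},{"dp": [0.0,0.0,0.085],"angular": [0.0,0.0,0.0],"fingers": 1},{"dp": [0.0,0.0,0.1],"angular": [0.0,0.0,0.0],"fingers": 1},{"dp": [0.0,0.0,0.1],"angular": [0.0,0.0,0.0],"fingers": 1}]}}

```text
time: 25.85
tool_pos: [541.6, 156.8, 144.6]
tcp_rot: [-179.9, 0.0, 70.1]
ft_force: [0.1, -1.1, -1.1]
finger_gap: 11.1
grip_force: 51.4
```

```bash
python3 n.py pics/n2.png 541.2 157.3 -19.9
```

```text
[541.6 156.8 144.6] [-1.7995e+02  2.0000e-02  7.0100e+01] [ 0.1 -1.1 -1.1] 25.85
[([262.8, 153.8], 0.93, 7348), ([251.2, 208.5], 0.59, 7676)]
```

View pics/n2c.png

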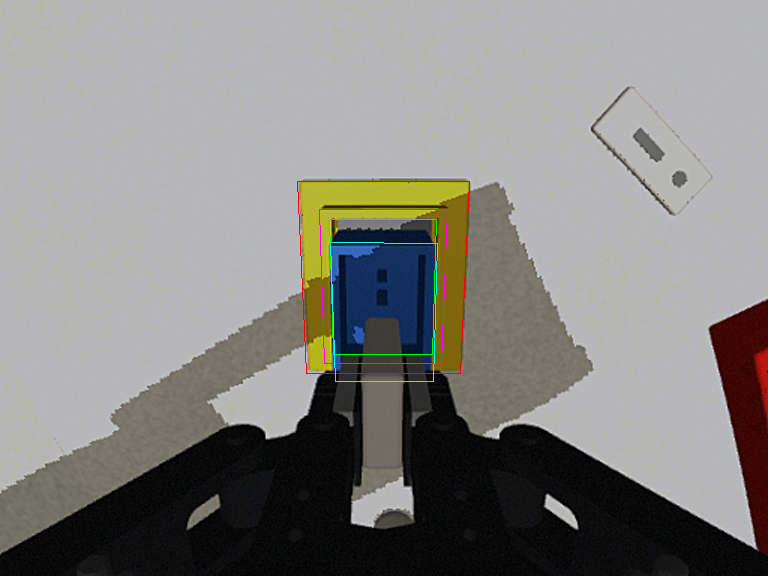

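The caddy sits within the recess outline with no side contact (10 views used). Lowering by feel.

{"fn": "step_arm", "kwargs": {"targets": [{"dp": [0.0,0.0,0.005],"angular": [0.0,0.0,0.0],"fingers": 1},{"dp": [0.0,0.0,0.01],"angular": [0.0,0.0,0.0],"fingers": 1},{"dp": [0.0,0.0,0.015],"angular": [0.0,0.0,0.0],"fingers": 1},{"dp": [0.0,0.0,0.02],"angular": [0.0,0.0,0.0],"fingers": 1},{"dp": [0.0,0.0,0.025],"angular": [0.0,0.0,0.0],"fingers": 1},{"dp": [0.0,0.0,0.03],"angular": [0.0,0.0,0.0],"fingers": 1},{"dp": [0.0,0.0,0.034],"angular": [0.0,0.0,0.0],"fingers": 1},{"dp": [0.0,0.0,0.034],"angular": [0.0,0.0,0.0],"fingers": 1}]}}

```text
time: 26.95
tool_pos: [541.9, 156.8, 138.3]
tcp_rot: [-180.0, -0.0, 70.1]
ft_force: [-0.4, 0.6, -0.3]
finger_gap: 11.3
grip_force: 51.6
```

{"fn": "step_arm", "kwargs": {"targets": [{"dp": [0.0,0.0,0.0005],"angular": [0.0,0.0,0.0],"fingers": 1},{"dp": [0.0,0.0,0.001],"angular": [0.0,0.0,0.0],"fingers": 1},{"dp": [0.0,0.0,0.0015],"angular": [0.0,0.0,0.0],"fingers": 1},{"dp": [0.0,0.0,0.002],"angular": [0.0,0.0,0.0],"fingers": 1},{"dp": [0.0,0.0,0.0025],"angular": [0.0,0.0,0.0],"fingers": 1},{"dp": [0.0,0.0,0.003],"angular": [0.0,0.0,0.0],"fingers": 1},{"dp": [0.0,0.0,0.0035],"angular": [0.0,0.0,0.0],"fingers": 1},{"dp": [0.0,0.0,0.0035],"angular": [0.0,0.0,0.0],"fingers": 1}]}}

```text
time: 27.95
tool_pos: [542.1, 156.8, 138.3]
tcp_rot: [180.0, -0.0, 70.1]
ft_force: [-2.9, -0.9, 7.2]
finger_gap: 10.9
grip_force: 52.6
```

The floor has been felt at 138.3, which agrees with the home height, so I'm easing off and opening.

{"fn": "step_arm", "kwargs": {"targets": [{"dp": [0.0,0.0,-0.002],"angular": [0.0,0.0,0.0],"fingers": 1},{"dp": [0.0,0.0,-0.002],"angular": [0.0,0.0,0.0],"fingers": 1},{"dp": [0.0,0.0,-0.002],"angular": [0.0,0.0,0.0],"fingers": 0.85},{"dp": [0.0,0.0,-0.002],"angular": [0.0,0.0,0.0],"fingers": 0.75},{"dp": [0.0,0.0,-0.002],"angular": [0.0,0.0,0.0],"fingers": 0.65},{"dp": [0.0,0.0,-0.002],"angular": [0.0,0.0,0.0],"fingers": 0.55},{"dp": [0.0,0.0,-0.002],"angular": [0.0,0.0,0.0],"fingers": 0.5},{"dp": [0.0,0.0,-0.002],"angular": [0.0,0.0,0.0],"fingers": 0.5}], "newtons": 20}}

```text
time: 28.95
tool_pos: [541.8, 156.8, 138.0]
tcp_rot: [-180.0, -0.0, 70.1]
ft_force: [-0.7, -0.4, -0.4]
finger_gap: 42.8
grip_force: 0.0
```

{"fn": "step_arm", "kwargs": {"targets": [{"dp": [0.0,0.0,-0.02],"angular": [0.0,0.0,0.0],"fingers": 0.5},{"dp": [0.0,0.0,-0.05],"angular": [0.0,0.0,0.0],"fingers": 0.5},{"dp": [0.0,0.0,-0.1],"angular": [0.0,0.0,0.0],"fingers": 0.5},{"dp": [0.0,0.0,-0.17],"angular": [0.0,0.0,0.0],"fingers": 0.5},{"dp": [0.0,0.0,-0.25],"angular": [0.0,0.0,0.0],"fingers": 0.5},{"dp": [0.0,0.0,-0.33],"angular": [0.0,0.0,0.0],"fingers": 0.5},{"dp": [0.0,0.0,-0.4],"angular": [0.0,0.0,0.0],"fingers": 0.5},{"dp": [0.0,0.0,-0.4],"angular": [0.0,0.0,0.0],"fingers": 0.5}]}}

```text
time: 29.95
tool_pos: [542.8, 157.0, 219.9]
tcp_rot: [179.9, -0.1, 70.1]
ft_force: [0.3, 0.3, -0.0]
finger_gap: 42.5
grip_force: 0.0
```

```bash
python3 n.py pics/n3.png 541.2 157.3 -19.9
python3 - <<'E'
from h import *
import pickle
im=snapshot('wrist');c=cam('wrist')
t=pinpoint('wrist','caddy_tab');print([(np.round(d['at'],1),round(d['conf'],2),atz(c,d['at'],143).round(1)) for d in t][:2])
hsv=cv2.cvtColor(im,cv2.COLOR_BGR2HSV);m=cv2.inRange(hsv,(100,120,40),(130,255,255))
m=cv2.morphologyEx(m,cv2.MORPH_OPEN,np.ones((3,3)))
cs,_=cv2.findContours(m,cv2.RETR_EXTERNAL,cv2.CHAIN_APPROX_NONE);k=max(cs,key=cv2.contourArea)
W=np.array([atz(c,q,51)[:2] for q in k[:,0].astype(float)],np.float32);print('box top z51',cv2.minAreaRect(W))
s=snapshot('scene');sc=cam('scene')
t=pinpoint('scene','caddy_tab');print([np.round(d['at'],1).tolist() for d in t],'expect',proj(sc,[[541.5,157,143]]).round(1))
E
```

```text
[542.8 157.  219.9] [ 1.7987e+02 -9.0000e-02  7.0100e+01] [ 0.3  0.3 -0. ] 29.95
[([257.0, 138.8], 0.8, 4908)]
[(array([254.4, 217.4]), 0.73, array([540.5, 155.8, 143. ]))]
box top z51 ((541.1445922851562, 157.84060668945312), (70.0621109008789, 45.719139099121094), 70.21284484863281)
[[297.2, 175.0], [195.5, 239.7], [167.4, 224.7]] expect [[301.  173.9]]
```

```bash
python3 -c "
from bench import hand_in
print(hand_in())"
```

```text
the job is handed in; nothing more can be done
None
```

The blue caddy is off the barbed hook and standing upright in the yellow nest, released, and the job is handed in at about 30 s of the 72 s allowed. I felt no strain on the hook: the force readings stayed at the caddy's own weight throughout. After release, the wrist camera puts the box within about 1 mm of the nest's centre and squarely aligned.

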